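# Hold a drive collar on its shaft flat

### The job

On the bench mixer drive, fold the half-open cover up until it stands straight upright, then pinch the bare top of the shaft and turn it until its flat faces the guide tube. Then take the loose collar around the shaft, lift it until its set screw is level with the guide tube and points straight at it, so that the screw lies over the flat, and finish while still holding the collar there, so a colleague can tighten the screw. Leave the cover upright and the other things on the bench where they are.

Things in the scene. Friction and masses are not known exactly. Their poses are not given: they have to be found in the camera images.
- drive: White low housing of a bench mixer drive, fixed to the bench, 230 x 250 x 45 mm high; origin on the bench under the shaft axis, z up, x towards the guide tube, y towards the cover's hinge. The vertical shaft stands on the axis in an aluminium boss (36 mm diameter, its top 70 mm above the bench). A side wall 12 mm thick (its inner face 105 mm from the axis) carries the hinge.
- guide_level (a point): Point on the shaft axis, 103 mm above the bench, level with the guide tube; axes as the drive's. The guide is a steel tube, 20 mm outside diameter, lying along x on a low post, from 73 to 97 mm from the axis; its top is 113 mm above the bench. The collar's centre must finally be at this point, with its screw towards the tube.
- spindle (a joint): Turn of the shaft: 0 when its flat faces the guide tube, positive anticlockwise seen from above; range -3.1 to 3.1 rad. It starts 0.6 to 1.45 rad anticlockwise. Friction of 0.06 N m holds it where it is left.
- flat_end (a point): Bare top of the steel shaft, 24 mm diameter, from 90 mm (this point, on the axis) to 122 mm above the bench, with one flat along its whole height: the flat lies 7 mm from the axis, so the shaft is 19 mm across the flat and 24 mm elsewhere (D-shaped from above). Its x axis points out of the flat. It turns with the shaft. Below 90 mm the shaft is round.
- cover (a joint): Angle of the cover: 0 lies level over the shaft, 1.571 stands straight upright, stop at 1.95 rad. It starts at 0.75 to 1.05 rad, leaning over the shaft. A stiff hinge (0.28 N m) holds it where it is left.
- cover_hinge (a point): Middle of the cover's hinge line, which runs along the drive's x; 109 mm from the shaft axis on the drive's y side and 135 mm above the bench; axes as the drive's.
- cover_edge (a point): Middle of the free edge of the grey cover plate, 130 mm from the hinge. The plate is 150 mm wide along the hinge and 8 mm thick, with a lip 60 mm wide and 16 mm thick along the last 4 mm at this edge. Pushing the edge horizontally towards the hinge side raises it to upright.
- collar: Loose bright-metal shaft collar with a dark set screw, 46 mm outside, 27 mm bore, 18 mm high, about 0.13 kg, lying flat around the shaft on the boss; origin at the centre of its underside, x axis towards its set screw. It starts with the screw within 0.4 rad of the direction of the guide tube.
- collar_mid (a point): Centre of the collar, half-way up (9 mm above its underside); axes as the collar's.
- screw (a point): Outer end of the collar's single set screw, a 10 mm thick stub standing 6 mm out of the collar's side, 29 mm from the collar's centre, half-way up; axes as the collar's.
- tube_rack: Yellow tube rack, 90 x 130 x 45 mm, loose on the bench; bystander, origin under its centre.
- bottle: Amber bottle, 60 mm diameter, 130 mm high, loose on the bench; bystander, origin under its centre.
- tip_box: Red box, 85 x 120 x 50 mm, loose on the bench; bystander, origin under its centre.

How it is judged:
By the outcome, as a careful person would: the job done as asked, in the order asked, and still so for the second after the job is handed in, while the arm keeps its last pose, push and grip.
It also fails if it takes over 58 s, if anything falls off the work surface, if the arm or the gripper's body presses on something with over 40 N, if the wrist force passes 120 N, or if a joint passes its speed limit or range.

### The arm

A 6-joint arm with a two-finger parallel gripper is mounted at the origin on the work surface. World frame = base frame: x ahead of the robot, y to its left, z up, the work surface at z = 0. Lengths are in m, angles in degrees, forces in N, time in s.
With the tool pointing down it reaches from about 0.4 to 0.825 m from the base axis. Payload 7 kg.
Tool frame: the origin (TCP) lies at the very end of the fingers, on their centre line; the grasp point (between the pads) lies 19 mm behind it; x points along the fingers, y is the direction in which the jaws open and shut, and the axes are right-handed (so a half turn about x gives the same grasp; the last joint's range is limited). The gripper opens to 88 mm and grips with 3 to 60 N. Pads are 19 mm wide; open, the fingers measure 130 mm over their backs; the gripper's body (78 mm by 193 mm) begins 47 mm behind the grasp point.
Start: joints at [-47.263, 20.546, 0.682, 0, -70.136, -16.507], TCP at [0.298, -0.605, 0.227] pointing down, gripper open.
Joint ranges: [-176.03, 176.03], [-82.01, 121.73], [-58.28, 71.71], [-173.87, 95.51], [-174.79, -0.11], [-173.66, 173.66]. Speed limits (degrees/s): [136.94, 136.94, 172.46, 180, 180, 180].

### API

Orientations are given as [roll, pitch, yaw] about the fixed x, y, z axes, in that order (R = Rz(yaw) Ry(pitch) Rx(roll)).
In Python, from plant import monitor, eyes, ticket gives the robot as it stands. The module is installed in compiled form; this text tells all that it offers.
- The arm moves only by the shell command python3 -m crank 'ROWS'. ROWS is JSON, a list of rows, each an object with "linear": the shift along the world's x, y, z in units of 60 mm (1.0 is 60 mm), a list of three; "rot": the turn, a rotation vector about the world's x, y, z in units of 5 degrees (1.0 is 5 degrees), a list of three; "hand": the opening, from 0 (shut) to 1 (fully open). In form: [{"linear": [tx, ty, tz], "rot": [ax, ay, az], "hand": hand}, ...]. A call has 1 to 20 rows; each row shifts and turns the pose as measured when the row begins; what a row does not reach is not made up. A row lasts 1/8 s, in which the tool goes at most 62.5 mm and 10.7 degrees, less where a joint would pass 70% of its speed; a pose out of reach is approached as far as the arm can. A call is refused whole if a number of a shift passes 1 or a number of a turn 1, either way. A call with a gripper value outside its range is refused whole. The fingers move at their own pace and stop on an object; the grip force is fixed at half the most. Time passes only in rows, so rows that do not move let the fingers close. It gives the time, the measured TCP pose, the force and the opening at its end, in the units of the state.
- monitor.get_obs(): the state, without advancing time (a new reading comes with each control period).
- eyes.snapshot(name): name is "scene" or "side" or "wrist"; returns a dict with "image" (480x640x3 uint8, red, green, blue), "depth" (480x640 float32, m along the optical axis (not along the pixel's ray), 0 where there is no reading), "K" (3x3 intrinsics, pixels), "k1" (the pictures are not rectified: a ray, as slopes to the right and down, at radius r is drawn at 1 + k1 r^2 times it, then the intrinsics apply), "camera_from_world" (4x4, takes a point from world to camera coordinates); the wrist camera has in their place "hand_eye" (4x4, takes a point from camera to tool coordinates, whose origin is the TCP and whose axes are the tool frame's). Camera axes: x right, y up, looking along -z (the intrinsics and any distortion apply to the point x, -y, -z); pixel columns grow to the right and rows downward; lengths in m; the calibration is good to about 2 mm. A picture is of the moment at which its call begins: read the wrist's pose just before it.
- ticket.close_job(): hands the job in, once; it reports no verdict.
The state is a dict: "clock": time; "joint_pos": joint angles; "qvel": joint speeds; "tau": joint torques, N m; "tool_pos": TCP position; "orientation": TCP orientation; "force": force on the tool from outside, world axes, zero at the start; "moment": the same for the moment, N m; "opening": finger opening in m.
Only numpy, scipy, OpenCV 4.12 (cv2) and the standard library are available. Lean on these libraries where they do the work, as an engineer would, in place of code of your own. Each camera call takes 0.05 s, during which the arm holds its last target.

## Working session

There is one attempt and no reset: what is moved stays moved. The work goes in short steps, Python scripts to look and compute and a shell command to move; the robot and the scene stay as the last step left them, time stands still between calls to the robot, and variables do not carry over. Pictures are saved under pics/ and viewed, and the job is handed in when it is done.

```bash
mkdir -p pics; ls
cat > h.py <<'E'
import numpy as np, cv2, pickle
from plant import monitor, eyes, ticket
from scipy.spatial.transform import Rotation as R
def snap(n,f):
    o=monitor.get_obs(); s=eyes.snapshot(n); s['obs']=o
    if 'camera_from_world' in s: s['w_c']=np.linalg.inv(s['camera_from_world'])
    else:
        T=np.eye(4);T[:3,:3]=R.from_euler('xyz',o['orientation'],degrees=True).as_matrix();T[:3,3]=o['tool_pos'];s['w_c']=T@s['hand_eye']
    pickle.dump(s,open(f'pics/{f}.pkl','wb')); cv2.imwrite(f'pics/{f}.png',s['image'][:,:,::-1]); return s
def load(f): return pickle.load(open(f'pics/{f}.pkl','rb'))
def cloud(s):
    v,u=np.mgrid[0:480,0:640]; K=s['K']
    D=np.array([s['k1'],0,0,0],float)
    p=cv2.undistortPoints(np.stack([u.ravel(),v.ravel()],1).astype(np.float64)[:,None],K,D)[:,0]
    d=s['depth'].ravel(); X=np.stack([p[:,0]*d,-p[:,1]*d,-d],1)
    W=X@s['w_c'][:3,:3].T+s['w_c'][:3,3]; W[d==0]=np.nan
    return W.reshape(480,640,3)
def proj(s,P):
    T=np.linalg.inv(s['w_c']); c=np.atleast_2d(P)@T[:3,:3].T+T[:3,3]; x=c[:,0]/-c[:,2]; y=-c[:,1]/-c[:,2]
    f=1+s['k1']*(x*x+y*y); K=s['K']; return np.stack([K[0,0]*x*f+K[0,2],K[1,1]*y*f+K[1,2]],1)
def crop(s,f,u0,v0,u1,v1,k):
    cv2.imwrite(f'pics/{f}.png',cv2.resize(s['image'][v0:v1,u0:u1,::-1],None,fx=k,fy=k,interpolation=cv2.INTER_CUBIC))
def st():
    o=monitor.get_obs(); print({k:np.round(v,4).tolist() for k,v in o.items() if k in('clock','joint_pos','tool_pos','orientation','force','moment','opening')})
E
python3 - <<'E'
from h import *
for n in('scene','side','wrist'):
    s=snap(n,n+'0'); print(n,s['k1'],s['K'].tolist(),s['w_c'].round(3).tolist())
st()
E
```

```text
pics
scene -0.13939053067258778 [[557.7256615622551, 0.0, 320.1072616563418], [0.0, 557.7256615622551, 239.3988726725856], [0.0, 0.0, 1.0]] [[0.89, -0.363, 0.275, 0.903], [0.455, 0.714, -0.532, -0.61], [-0.003, 0.598, 0.801, 1.06], [0.0, 0.0, 0.0, 1.0]]
side -0.002583815590782031 [[488.4227364481913, 0.0, 317.33545950808656], [0.0, 488.4227364481913, 233.59985387458815], [0.0, 0.0, 1.0]] [[-0.977, -0.147, 0.154, 0.752], [0.213, -0.712, 0.669, 0.84], [0.011, 0.686, 0.727, 0.993], [0.0, 0.0, 0.0, 1.0]]
wrist -0.04888457744905495 [[378.7783317183663, 0.0, 311.8680643797372], [0.0, 378.7783317183663, 241.23183174280388], [0.0, 0.0, 1.0]] [[-0.442, -0.869, -0.223, 0.239], [0.897, -0.427, -0.113, -0.635], [0.002, -0.25, 0.968, 0.384], [0.0, 0.0, 0.0, 1.0]]
{'clock': 0.15, 'joint_pos': [-47.2639, 20.583, 0.646, -0.013, -70.137, -16.5071], 'tool_pos': [0.2981, -0.6052, 0.2258], 'orientation': [97.1548, 89.9251, 123.3794], 'force': [0.2427, 0.3568, 0.6109], 'moment': [-0.0184, 0.0129, -0.0004], 'opening': 0.0876}
```

View pics/scene0.png

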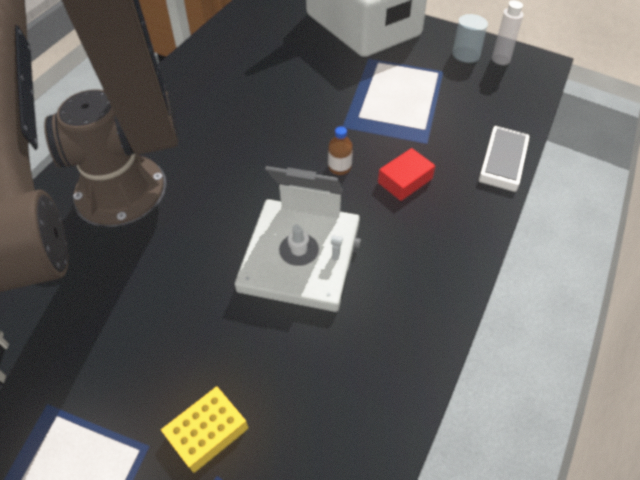

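View pics/side0.png

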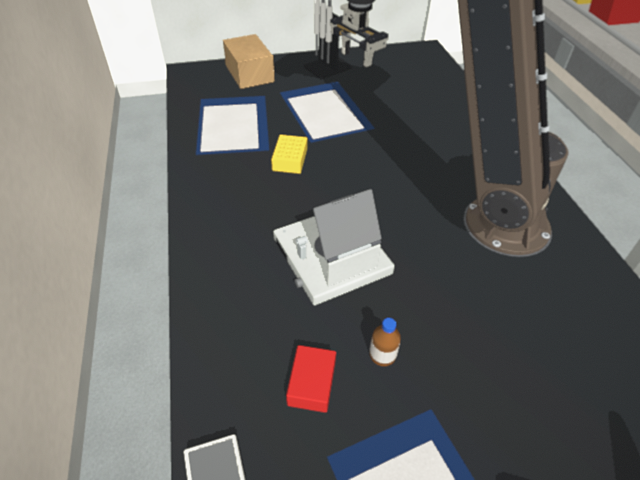

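View pics/wrist0.png

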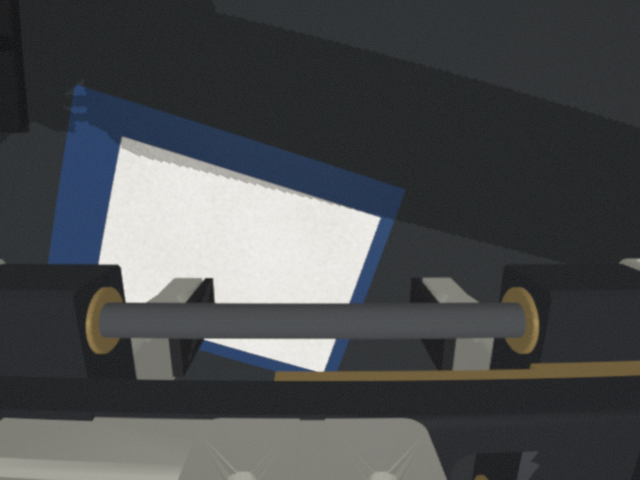

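The scene camera shows the drive at about (300,250), with the cover half open at its far side, the guide tube at (337,240) and the shaft at (298,240). The rack, bottle and box are all well clear. Next I'll fit the drive pose from depth.

Run:
```python
from h import *
for n in('scene0','side0'):
    s=load(n); W=cloud(s); im=s['image'].astype(int)
    z=W[...,2]
    reg=np.zeros(z.shape,bool)
    if n=='scene0': reg[160:315,225:370]=1
    else: reg[185:310,265:400]=1
    m=reg&(abs(z-.045)<.004)&(im.min(2)>110)
    P=W[m][:,:2].astype(np.float32)
    print(n,m.sum(),np.median(z[m]))
    # drop outliers
    r=cv2.minAreaRect(P); print(r, cv2.boxPoints(r).round(3).tolist())
    # shaft top
    m=reg&(abs(z-.122)<.006); 
    q=W[m]; uv=np.argwhere(m)
    print('z~.122 pts',len(q)); print(np.c_[uv,q][::max(1,len(q)//25)].round(3).tolist())
    crop(s,n+'c',*( (225,150,375,320) if n=='scene0' else (260,180,405,315)),4)
```

```text
scene0 7121 0.045582894015746556
((0.5105546116828918, 0.1038551926612854), (0.24319162964820862, 0.4222441613674164), 14.301560401916504) [[0.3409999907016754, 0.27799999713897705], [0.4449999928474426, -0.13099999725818634], [0.6809999942779541, -0.07100000232458115], [0.5759999752044678, 0.33799999952316284]]
z~.122 pts 311
[[186.0, 280.0, 0.434, 0.102, 0.127], [187.0, 290.0, 0.456, 0.109, 0.127], [188.0, 292.0, 0.461, 0.109, 0.127], [189.0, 287.0, 0.45, 0.106, 0.12], [189.0, 299.0, 0.475, 0.116, 0.123], [190.0, 295.0, 0.466, 0.113, 0.118], [190.0, 309.0, 0.498, 0.122, 0.126], [191.0, 303.0, 0.486, 0.115, 0.123], [191.0, 320.0, 0.522, 0.129, 0.127], [192.0, 308.0, 0.498, 0.117, 0.124], [192.0, 324.0, 0.531, 0.13, 0.127], [193.0, 317.0, 0.517, 0.123, 0.123], [194.0, 313.0, 0.508, 0.122, 0.117], [194.0, 326.0, 0.537, 0.129, 0.125], [195.0, 324.0, 0.533, 0.127, 0.121], [195.0, 338.0, 0.562, 0.138, 0.126], [196.0, 332.0, 0.55, 0.131, 0.123], [197.0, 332.0, 0.55, 0.132, 0.119], [198.0, 337.0, 0.562, 0.134, 0.119], [225.0, 298.0, 0.521, 0.026, 0.121], [227.0, 295.0, 0.519, 0.017, 0.123]
[... 848 characters left out ...]
 [252.0, 368.0, 0.461, 0.117, 0.117], [253.0, 361.0, 0.481, 0.125, 0.126], [254.0, 351.0, 0.505, 0.123, 0.126], [254.0, 363.0, 0.476, 0.125, 0.121], [255.0, 358.0, 0.488, 0.124, 0.12], [256.0, 353.0, 0.503, 0.131, 0.127], [257.0, 348.0, 0.514, 0.128, 0.123], [258.0, 342.0, 0.529, 0.131, 0.126], [258.0, 353.0, 0.502, 0.131, 0.12], [259.0, 348.0, 0.515, 0.133, 0.122], [260.0, 339.0, 0.538, 0.136, 0.127], [261.0, 339.0, 0.538, 0.138, 0.127], [262.0, 331.0, 0.557, 0.138, 0.127], [262.0, 340.0, 0.536, 0.139, 0.123], [263.0, 336.0, 0.547, 0.143, 0.127], [264.0, 328.0, 0.565, 0.141, 0.125], [264.0, 337.0, 0.543, 0.139, 0.117], [265.0, 331.0, 0.558, 0.142, 0.122], [266.0, 331.0, 0.558, 0.144, 0.12]]
```

Run:
```python
from h import *
crop(load('scene0'),'sc',225,150,375,310,4)
crop(load('side0'),'sd',260,180,405,315,4)
```

```text
(no output)
```

View pics/scene0c.png

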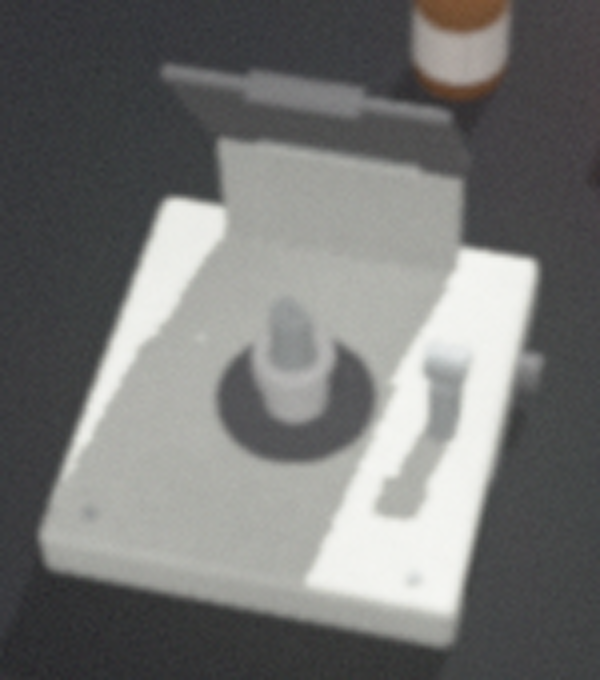

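View pics/side0c.png

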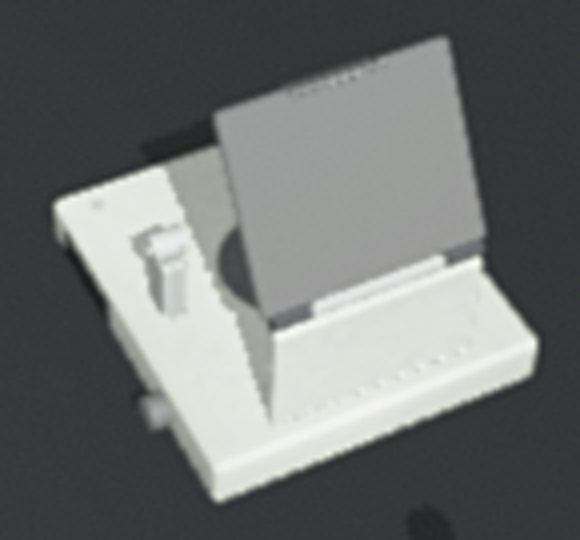

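Run:
```python
from h import *
a=np.radians(14.27); ex=np.array([np.cos(a),np.sin(a)]); ey=np.array([-ex[1],ex[0]]); O=np.array([.525,.022])
for n,reg in(('scene0',(225,160,370,315)),('side0',(265,185,400,310))):
    s=load(n); W=cloud(s); u0,v0,u1,v1=reg; P=W[v0:v1,u0:u1].reshape(-1,3); P=P[~np.isnan(P[:,0])]
    d=np.c_[(P[:,:2]-O)@ex,(P[:,:2]-O)@ey,P[:,2]]
    # shaft sides/top
    for nm,b in(('shaft',(-.04,.04,-.05,.03,.095,.13)),('collar',(-.045,.045,-.06,.04,.072,.092)),('tube',(.06,.11,-.05,.03,.09,.12)),('cover',(-.1,.1,.02,.2,.15,.3))):
        m=np.all([(d[:,i]>b[2*i])&(d[:,i]<b[2*i+1]) for i in range(3)],0); q=d[m]
        if len(q)<5: print(n,nm,len(q));continue
        print(n,nm,len(q),'min',np.percentile(q,3,0).round(4),'max',np.percentile(q,97,0).round(4),'med',np.median(q,0).round(4))
        if nm=='cover':
            c=np.median(q,0); k=np.ones(len(q),bool)
            for _ in range(5):
                c=q[k].mean(0); nn=np.linalg.svd(q[k]-c)[2][2]; r=(q-c)@nn; k=abs(r)<.004
            print(' normal',nn.round(3),'elev',np.degrees(np.arctan2(abs(nn[1]),abs(nn[2]))),k.sum(),'y at z=.135',c[1]-(0.135-c[2])*nn[2]/nn[1]*-1*-1)
    m=(d[:,2]>.03)&(d[:,2]<.05); q=d[m]
    print(n,'house', np.percentile(q,.5,0).round(3),np.percentile(q,99.5,0).round(3))
```

```text
scene0 shaft 148 min [-0.0102 -0.0178  0.0973] max [0.0106 0.0033 0.1249] med [ 0.0002 -0.0125  0.12  ]
scene0 collar 250 min [-0.0211 -0.028   0.0739] max [0.0257 0.009  0.091 ] med [ 0.0061 -0.0161  0.0871]
scene0 tube 136 min [ 0.0734 -0.0181  0.0916] max [0.0958 0.0009 0.1158] med [ 0.0848 -0.0116  0.1091]
scene0 cover 1045 min [-0.07    0.0326  0.1556] max [0.0714 0.0882 0.2511] med [0.0016 0.048  0.2228]
 normal [-0.    -0.869 -0.496] elev 60.2949966115096 882 y at z=.135 0.09928854330679567
scene0 house [-0.114 -0.126  0.031] [0.116 0.283 0.05 ]
side0 shaft 0
side0 collar 0
side0 tube 105 min [ 0.0726 -0.0126  0.0913] max [0.0955 0.0047 0.1143] med [ 0.0853 -0.0011  0.1073]
side0 cover 2928 min [-0.0705  0.0389  0.1533] max [0.0707 0.0956 0.2467] med [0.0024 0.0669 0.2012]
 normal [-0.     0.859  0.511] elev 59.25106146784337 2793 y at z=.135 0.1062479990391338
side0 house [-0.113 -0.124  0.031] [0.123 0.125 0.049]
```

```bash
cat >> h.py <<'E'
YAW=14.27; AX=np.array([.5265,.016])
def dr(x,y,z=0):
    a=np.radians(YAW); return np.array([AX[0]+x*np.cos(a)-y*np.sin(a),AX[1]+x*np.sin(a)+y*np.cos(a),z])
def goalR(beta,tilt):
    # tool forward heading beta (deg, drive frame), tilt from straight down (deg); jaws horizontal
    b=np.radians(beta+YAW); t=np.radians(tilt); f=np.array([np.cos(b),np.sin(b),0])
    x=np.sin(t)*f+np.array([0,0,-np.cos(t)]); y=np.cross([0,0,1],f); y=y*1.0
    return np.stack([x,y,np.cross(x,y)],1)
def plan(pos,Rg,grasp=False):
    """pos: world TCP (or grasp point) target; prints shift, rotvec in units"""
    o=monitor.get_obs(); Rc=R.from_euler('xyz',o['orientation'],degrees=True).as_matrix()
    best=None
    for fl in(1,-1):
        G=Rg.copy(); G[:,1:]*=fl
        rv=R.from_matrix(G@Rc.T).as_rotvec(degrees=True)
        p=np.array(pos)-(-.019*G[:,0] if grasp else 0)
        sh=p-o['tool_pos']; print('flip',fl,'shift u',(sh/.06).round(3),'rot u',(rv/5).round(3),'tcp',p.round(4))
    print('cur',np.round(o['tool_pos'],4),'F',np.round(o['force'],1),'open',round(float(o['opening']),4),'t',round(o['clock'],2),'q',np.round(o['joint_pos'],1))
E
python3 - <<'E'
from h import *
plan(dr(0,-.03,.235),goalR(90,0))
plan(dr(0,-.03,.235),goalR(45,0))
E
```

```text
flip 1 shift u [3.929 9.868 0.153] rot u [-5.0000e-03 -1.5000e-02  1.5609e+01] tcp [ 0.5339 -0.0131  0.235 ]
flip -1 shift u [3.929 9.868 0.153] rot u [-1.6000e-02  5.0000e-03 -2.0391e+01] tcp [ 0.5339 -0.0131  0.235 ]
cur [ 0.2981 -0.6052  0.2258] F [0.2 0.4 0.6] open 0.0876 t 0.15 q [-47.3  20.6   0.6  -0.  -70.1 -16.5]
flip 1 shift u [3.929 9.868 0.153] rot u [-0.01  -0.012  6.609] tcp [ 0.5339 -0.0131  0.235 ]
flip -1 shift u [3.929 9.868 0.153] rot u [-1.5000e-02  1.3000e-02 -2.9391e+01] tcp [ 0.5339 -0.0131  0.235 ]
cur [ 0.2981 -0.6052  0.2258] F [0.2 0.4 0.6] open 0.0876 t 0.15 q [-47.3  20.6   0.6  -0.  -70.1 -16.5]
```

```bash
python3 -m crank '[{"linear":[0.246,0.617,0.01],"rot":[0,0,0.976],"hand":0},{"linear":[0.246,0.617,0.01],"rot":[0,0,0.976],"hand":0},{"linear":[0.246,0.617,0.01],"rot":[0,0,0.976],"hand":0},{"linear":[0.246,0.617,0.01],"rot":[0,0,0.976],"hand":0},{"linear":[0.246,0.617,0.01],"rot":[0,0,0.976],"hand":0},{"linear":[0.246,0.617,0.01],"rot":[0,0,0.976],"hand":0},{"linear":[0.246,0.617,0.01],"rot":[0,0,0.976],"hand":0},{"linear":[0.246,0.617,0.01],"rot":[0,0,0.976],"hand":0},{"linear":[0.246,0.617,0.01],"rot":[0,0,0.976],"hand":0},{"linear":[0.246,0.617,0.01],"rot":[0,0,0.976],"hand":0},{"linear":[0.246,0.617,0.01],"rot":[0,0,0.976],"hand":0},{"linear":[0.246,0.617,0.01],"rot":[0,0,0.976],"hand":0},{"linear":[0.246,0.617,0.01],"rot":[0,0,0.976],"hand":0},{"linear":[0.246,0.617,0.01],"rot":[0,0,0.976],"hand":0}]'
python3 - <<'E'
from h import *
snap('scene','s1'); snap('wrist','w1')
crop(load('s1'),'s1c',200,130,400,310,4)
plan(dr(0,-.03,.235),goalR(90,0))
E
```

```text
clock: 1.9
tool_pos: [0.5061, -0.0709, 0.2308]
orientation: [91.4, 89.6, -172.1]
force: [-0.1, -1.3, 0.5]
opening: 0.0004
flip 1 shift u [0.448 0.941 0.073] rot u [ 0.012 -0.068  1.526] tcp [ 0.5339 -0.0131  0.235 ]
flip -1 shift u [0.448 0.941 0.073] rot u [-1.0200e-01 -1.9000e-02 -3.4474e+01] tcp [ 0.5339 -0.0131  0.235 ]
cur [ 0.507  -0.0696  0.2306] F [-0.  -0.2 -0.1] open 0.0003 t 2.0 q [ 14.2   5.1 -19.   -0.1 -66.3  -7.5]
```

View pics/s1c.png

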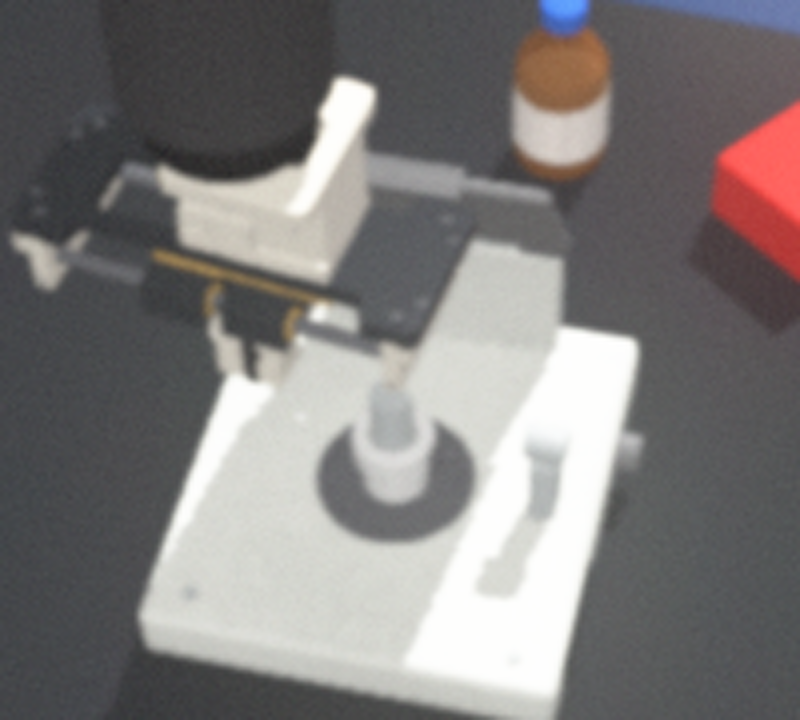

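View pics/w1.png

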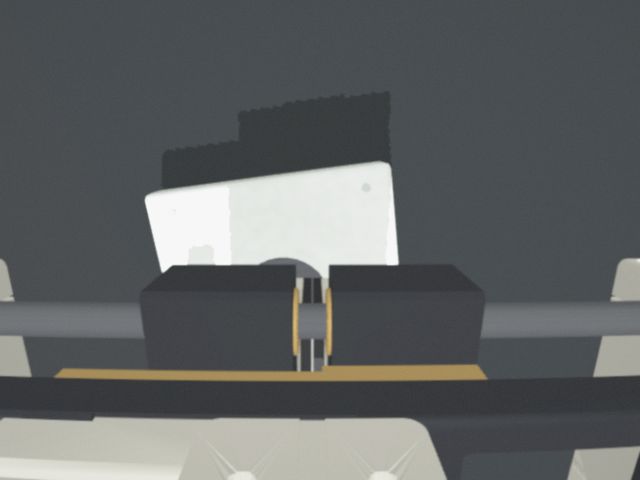

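```bash
python3 -m crank '[{"linear":[0.224,0.47,0.04],"rot":[0,0.03,0.76],"hand":0},{"linear":[0.224,0.47,0.033],"rot":[0,0.03,0.76],"hand":0},{"linear":[0,0,0],"rot":[0,0,0],"hand":0}]'
python3 - <<'E'
from h import *
s=snap('side','d1'); crop(s,'d1c',250,150,420,300,4)
plan(dr(0,-.03,.235),goalR(90,0)); plan(dr(0,.07,.235),goalR(90,0))
s=load('w1'); print(s['hand_eye'].round(3))
E
```

```text
clock: 2.38
tool_pos: [0.5338, -0.0117, 0.2345]
orientation: [85.1, 89.3, -170.5]
force: [-0.6, -0.4, -0.3]
opening: -0.0001
flip 1 shift u [ 0.011 -0.011  0.009] rot u [ 0.025 -0.149 -0.019] tcp [ 0.5339 -0.0131  0.235 ]
flip -1 shift u [ 0.011 -0.011  0.009] rot u [ 0.234  0.04  35.98 ] tcp [ 0.5339 -0.0131  0.235 ]
cur [ 0.5333 -0.0124  0.2345] F [-0.3 -0.5  0.4] open 0.0003 t 2.42 q [ 19.6   7.4 -15.8  -0.1 -67.6  -5.2]
flip 1 shift u [-0.4    1.604  0.009] rot u [ 0.025 -0.149 -0.019] tcp [0.5092 0.0838 0.235 ]
flip -1 shift u [-0.4    1.604  0.009] rot u [ 0.234  0.04  35.98 ] tcp [0.5092 0.0838 0.235 ]
cur [ 0.5333 -0.0124  0.2345] F [-0.3 -0.5  0.4] open 0.0003 t 2.42 q [ 19.6   7.4 -15.8  -0.1 -67.6  -5.2]
[[ 0.     0.251 -0.968 -0.158]
 [ 1.    -0.     0.    -0.001]
 [ 0.    -0.968 -0.251 -0.067]
 [ 0.     0.     0.     1.   ]]
```

View pics/d1c.png

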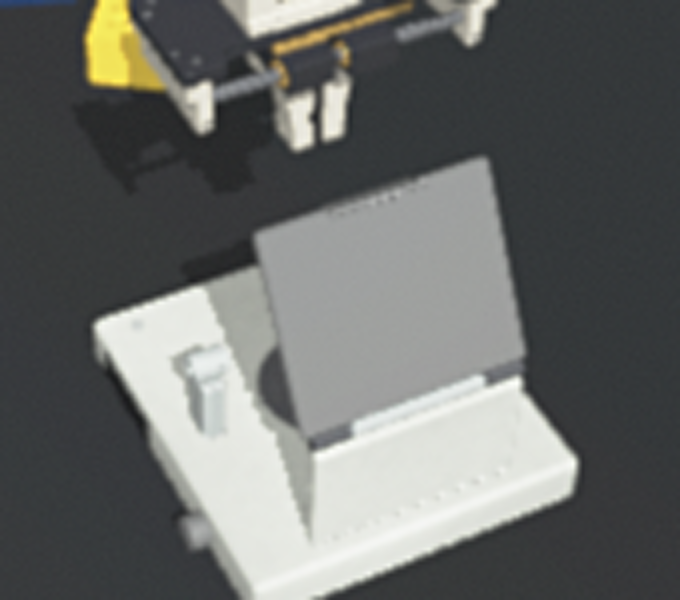

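```bash
python3 -m crank '[{"linear":[-0.06,0.24,0],"rot":[0,0,0],"hand":0},{"linear":[-0.06,0.24,0],"rot":[0,0,0],"hand":0},{"linear":[-0.05,0.2,0],"rot":[0,0,0],"hand":0},{"linear":[-0.05,0.2,0],"rot":[0,0,0],"hand":0},{"linear":[-0.05,0.2,0],"rot":[0,0,0],"hand":0},{"linear":[-0.05,0.2,0],"rot":[0,0,0],"hand":0},{"linear":[-0.05,0.2,0],"rot":[0,0,0],"hand":0},{"linear":[-0.05,0.2,0],"rot":[0,0,0],"hand":0},{"linear":[0,0,0],"rot":[0,0,0],"hand":0}]'
cat >> h.py <<'E'
def cover(n,f,reg):
    s=snap(n,f); W=cloud(s); u0,v0,u1,v1=reg; P=W[v0:v1,u0:u1].reshape(-1,3); P=P[~np.isnan(P[:,0])]
    a=np.radians(YAW); d=np.c_[P[:,:2]-AX,P[:,2]]; d[:,:2]=d[:,:2]@np.array([[np.cos(a),-np.sin(a)],[np.sin(a),np.cos(a)]])
    m=(abs(d[:,0])<.065)&(d[:,1]>.03)&(d[:,1]<.16)&(d[:,2]>.15)&(d[:,2]<.255); q=d[m]
    # ransac plane containing x dir: fit line in y,z
    best=0;rng=np.random.default_rng(0)
    for _ in range(300):
        i,j=rng.integers(len(q),size=2); t=q[j,1:]-q[i,1:]; L=np.hypot(*t)
        if L<.03: continue
        nn=np.array([-t[1],t[0]])/L; k=abs((q[:,1:]-q[i,1:])@nn)<.003
        if k.sum()>best: best=k.sum(); K=k
    c=q[K].mean(0); nn=np.linalg.svd(q[K]-c,full_matrices=False)[2][2]
    if nn[1]<0: nn=-nn
    print(n,'cover angle',np.degrees(np.arctan2(nn[1],nn[2])).round(2),'n',K.sum(),'normal',nn.round(3),'y@.135',(c[1]+(c[2]-.135)*nn[2]/nn[1]).round(4))
    return s
E
python3 - <<'E'
from h import *
s=cover('side','d2',(250,150,420,310)); crop(s,'d2c',250,150,420,300,4)
plan(dr(0,.09,.235),goalR(90,0))
E
```

```text
clock: 3.55
tool_pos: [0.5061, 0.0918, 0.2368]
orientation: [102.2, 89.4, -153.6]
force: [0.6, -1.1, 0.6]
opening: 0.0005
side cover angle 84.52 n 1720 normal [-0.     0.995  0.095] y@.135 0.1122
flip 1 shift u [-0.03   0.194 -0.028] rot u [ 0.053 -0.112  0.016] tcp [0.5043 0.1032 0.235 ]
flip -1 shift u [-0.03   0.194 -0.028] rot u [ -0.176  -0.084 -35.983] tcp [0.5043 0.1032 0.235 ]
cur [0.5061 0.0916 0.2367] F [ 0.7 -0.4 -0.9] open 0.0006 t 3.6 q [ 32.1   5.3 -17.9  -0.1 -67.4 -17.9]
```

View pics/d2c.png

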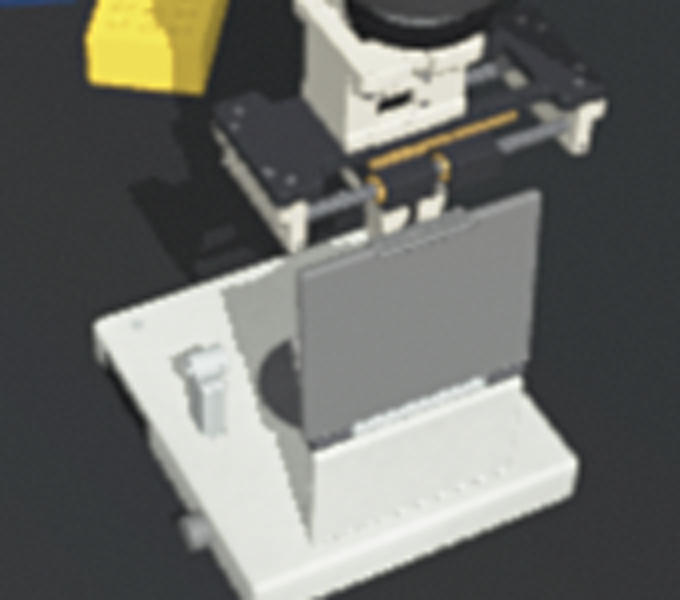

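```bash
python3 -m crank '[{"linear":[-0.011,0.045,-0.005],"rot":[0,0,0],"hand":0},{"linear":[-0.011,0.045,-0.005],"rot":[0,0,0],"hand":0},{"linear":[-0.011,0.045,0],"rot":[0,0,0],"hand":0},{"linear":[-0.011,0.045,0],"rot":[0,0,0],"hand":0},{"linear":[0,0,0],"rot":[0,0,0],"hand":0}]'
python3 - <<'E'
from h import *
s=cover('side','d3',(250,150,420,310))
plan(dr(0,.09,.235),goalR(90,0))
E
```

```text
clock: 4.22
tool_pos: [0.5033, 0.1023, 0.2357]
orientation: [102.4, 89.3, -153.5]
force: [0.4, -1.5, 0.8]
opening: 0.0001
side cover angle 89.49 n 1576 normal [0.001 1.    0.009] y@.135 0.112
flip 1 shift u [ 0.018  0.016 -0.011] rot u [ 0.06  -0.121  0.028] tcp [0.5043 0.1032 0.235 ]
flip -1 shift u [ 0.018  0.016 -0.011] rot u [ -0.191  -0.094 -35.972] tcp [0.5043 0.1032 0.235 ]
cur [0.5033 0.1023 0.2356] F [ 1.7 -0.8  0.6] open 0.0006 t 4.28 q [ 33.3   5.3 -18.1  -0.1 -67.3 -19.2]
```

```bash
python3 -m crank '[{"linear":[-0.004,0.017,0],"rot":[0,0,0],"hand":0},{"linear":[0,0,0],"rot":[0,0,0],"hand":0}]'
python3 - <<'E'
from h import *
s=snap('wrist','w2')
s=cover('side','d4',(250,150,420,310))
E
```

```text
clock: 4.53
tool_pos: [0.503, 0.1033, 0.2356]
orientation: [101.8, 89.3, -154.1]
force: [0.4, -1.7, 0.5]
opening: 0.0005
side cover angle 89.91 n 1563 normal [-0.     1.     0.002] y@.135 0.1121
```

View pics/w2.png

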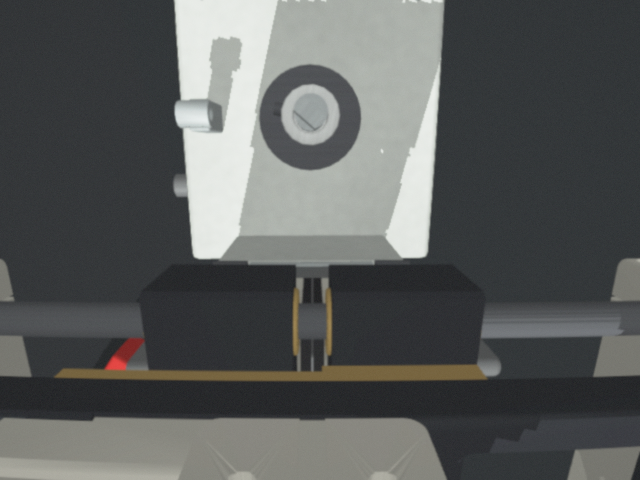

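Excellent view: the shaft is at (310,112), the tube at (200,114) and the cover stands edge-on at row ~262. Zooming in to measure the flat and the screw.

Run:
```python
from h import *
s=load('w2'); crop(s,'w2c',250,60,370,170,6)
# contrast-stretched
c=cv2.imread('pics/w2c.png'); c=cv2.convertScaleAbs(c,alpha=1.8,beta=-130); cv2.imwrite('pics/w2c.png',c)
for p in [dr(0,0,.122),dr(0,0,.088),dr(.073,0,.113),dr(.097,0,.113),dr(.0,.101,.265)]: print(proj(s,p).round(1))
```

```text
[[308.9 108.9]]
[[308.7 112.9]]
[[205.7 110.7]]
[[172.1 111.2]]
[[311.3 353.1]]
```

View pics/w2c.png

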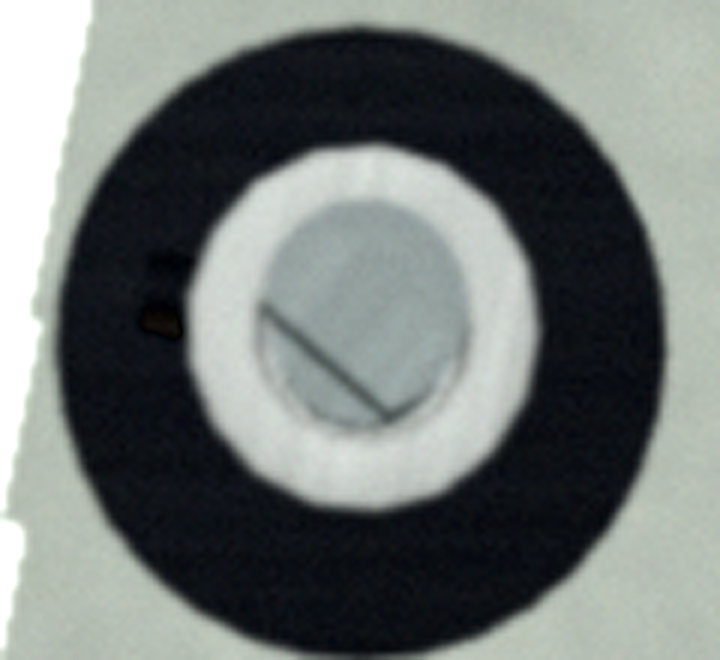

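Run:
```python
from h import *
s=load('w2'); crop(s,'w2d',262,95,302,130,16)
c=cv2.imread('pics/w2d.png'); c=cv2.convertScaleAbs(c,alpha=2.5,beta=-60); cv2.imwrite('pics/w2d.png',c)
def un(s,u,v,z):
    p=cv2.undistortPoints(np.array([[[u,v]]],float),s['K'],np.array([s['k1'],0,0,0.]))[0,0]
    d=s['w_c'][:3,:3]@np.array([p[0],-p[1],-1]); o=s['w_c'][:3,3]; return o+d*(z-o[2])/d[2]
a=un(s,250+263/6,60+305/6,.122); b=un(s,250+390/6,60+415/6,.122); l=b-a
print('flat len',np.hypot(*l[:2]),'flat normal drive deg',np.degrees(np.arctan2(l[1],l[0]))+90-YAW, np.degrees(np.arctan2(l[1],l[0]))-90-YAW)
```

```text
flat len 0.018935178888798705 flat normal drive deg 229.90748073523494 49.907480735234955
```

View pics/w2d.png

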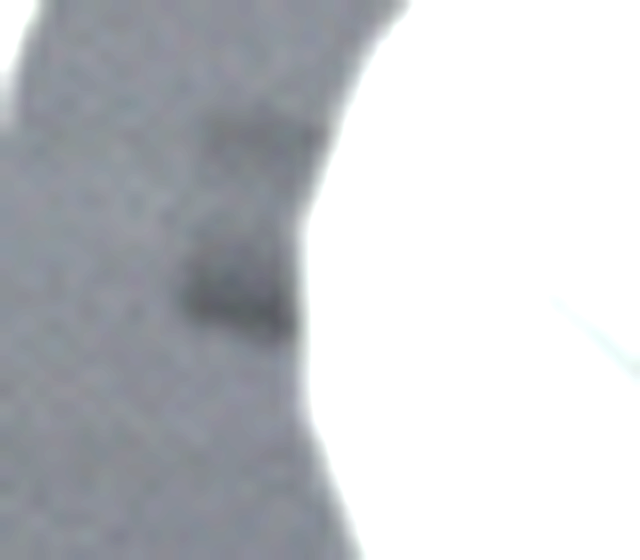

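```bash
python3 -m crank '[{"linear":[0.06,-0.25,0],"rot":[0,0,0],"hand":0},{"linear":[0.12,-0.45,0],"rot":[0,0,0],"hand":0.3},{"linear":[0.12,-0.45,0],"rot":[0,0,0],"hand":0.6},{"linear":[0.06,-0.25,0],"rot":[0,0,0],"hand":0.6}]'; sed -i 's/^YAW=.*/YAW=14.27; AX=np.array([.5255,.0168])/' h.py
python3 - <<'E'
from h import *
s=cover('side','d5',(250,150,420,310))
s=snap('scene','s5')
plan(dr(0,0,.18),goalR(80,25),True)
plan(dr(0,0,.114),goalR(80,25),True)
E
```

```text
clock: 5.12
tool_pos: [0.5246, 0.017, 0.2347]
orientation: [92.9, 89.3, -162.9]
force: [0.5, -0.3, -0.4]
opening: 0.0251
side cover angle 89.91 n 1572 normal [-0.     1.     0.002] y@.135 0.111
flip 1 shift u [ 0.005  0.131 -1.198] rot u [ 4.973  0.664 -1.985] tcp [0.5249 0.0248 0.1628]
flip -1 shift u [ 0.005  0.131 -1.198] rot u [ 1.394 -7.262 33.282] tcp [0.5249 0.0248 0.1628]
cur [0.5246 0.0169 0.2347] F [0.4 1.2 0.5] open 0.0331 t 5.22 q [ 23.2   6.5 -16.9  -0.1 -67.4  -9. ]
flip 1 shift u [ 0.005  0.131 -2.298] rot u [ 4.973  0.664 -1.985] tcp [0.5249 0.0248 0.0968]
flip -1 shift u [ 0.005  0.131 -2.298] rot u [ 1.394 -7.262 33.282] tcp [0.5249 0.0248 0.0968]
cur [0.5246 0.0169 0.2347] F [0.4 1.2 0.5] open 0.0331 t 5.22 q [ 23.2   6.5 -16.9  -0.1 -67.4  -9. ]
```

```bash
python3 -m crank '[{"linear":[0,0.02,-0.2],"rot":[0.83,0.11,-0.33],"hand":0.6},{"linear":[0,0.02,-0.2],"rot":[0.83,0.11,-0.33],"hand":0.6},{"linear":[0,0.02,-0.2],"rot":[0.83,0.11,-0.33],"hand":0.6},{"linear":[0,0.02,-0.2],"rot":[0.83,0.11,-0.33],"hand":0.6},{"linear":[0,0.02,-0.2],"rot":[0.83,0.11,-0.33],"hand":0.6},{"linear":[0,0.02,-0.15],"rot":[0.7,0.11,-0.33],"hand":0.6},{"linear":[0,0,0],"rot":[0,0,0],"hand":0.6}]'
python3 - <<'E'
from h import *
s=snap('wrist','w6')
for p in [dr(0,0,.122),dr(0,0,.088)]: print(proj(s,p).round(1))
plan(dr(0,0,.114),goalR(80,25),True)
E
```

```text
clock: 6.1
tool_pos: [0.5249, 0.0278, 0.1639]
orientation: [-0.1, 64.8, 93.9]
force: [0.0, 0.0, 0.4]
opening: 0.0526
[[313.5 221.3]]
[[313.3 186.5]]
flip 1 shift u [-0.005 -0.052 -1.129] rot u [-0.034  0.02   0.041] tcp [0.5249 0.0248 0.0968]
flip -1 shift u [-0.005 -0.052 -1.129] rot u [ -1.076  15.211 -32.581] tcp [0.5249 0.0248 0.0968]
cur [0.5252 0.028  0.1645] F [-0.2 -0.  -0.5] open 0.0527 t 6.15 q [  4.1  13.7 -11.4 -27.4 -67.3  11.3]
```

View pics/w6.png

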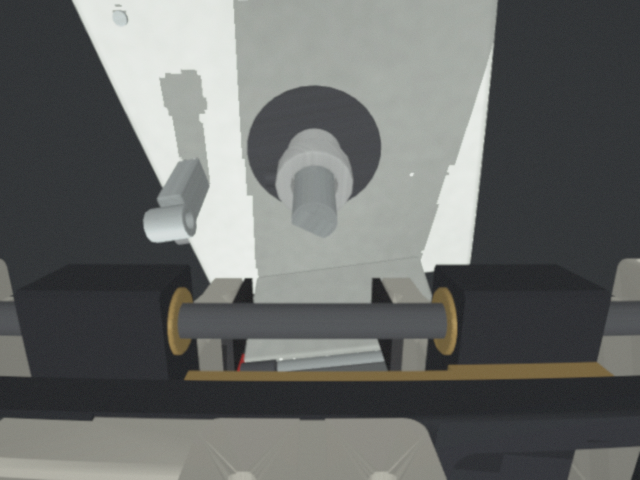

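```bash
python3 -m crank '[{"linear":[0,-0.01,-0.18],"rot":[0,0,0],"hand":0.6},{"linear":[0,-0.01,-0.18],"rot":[0,0,0],"hand":0.6},{"linear":[0,-0.01,-0.18],"rot":[0,0,0],"hand":0.6},{"linear":[0,-0.01,-0.18],"rot":[0,0,0],"hand":0.6},{"linear":[0,-0.01,-0.18],"rot":[0,0,0],"hand":0.6},{"linear":[0,0,-0.14],"rot":[0,0,0],"hand":0.6},{"linear":[0,0,-0.05],"rot":[0,0,0],"hand":0.6},{"linear":[0,0,0],"rot":[0,0,0],"hand":0.6}]'
python3 - <<'E'
from h import *
s=snap('wrist','w7')
plan(dr(0,0,.114),goalR(80,25),True)
for p in [dr(0,0,.122)]: print(proj(s,p).round(1))
E
```

```text
clock: 7.15
tool_pos: [0.525, 0.0264, 0.0952]
orientation: [-0.4, 65.0, 93.9]
force: [-0.2, 0.4, 0.1]
opening: 0.0527
flip 1 shift u [-0.004 -0.026  0.023] rot u [-0.006  0.038 -0.007] tcp [0.5249 0.0248 0.0968]
flip -1 shift u [-0.004 -0.026  0.023] rot u [  1.083 -15.171  32.604] tcp [0.5249 0.0248 0.0968]
cur [0.5251 0.0263 0.0954] F [-0.2  0.5  0. ] open 0.0524 t 7.2 q [  3.7  18.3 -14.8 -29.1 -60.3  16.1]
[[314.  332.8]]
```

View pics/w7.png

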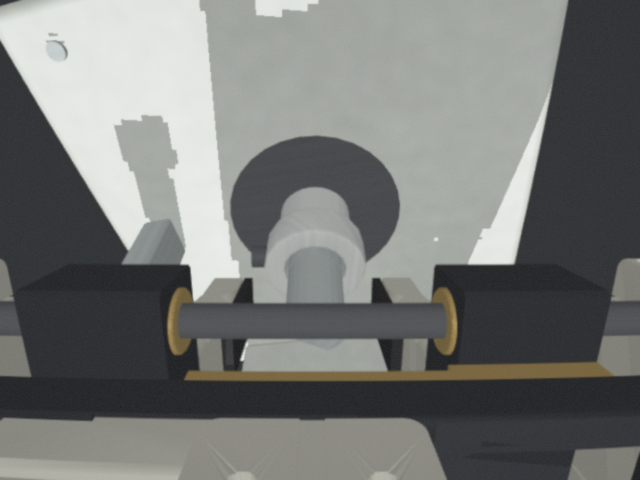

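```bash
python3 -m crank '[{"linear":[0,-0.026,0.023],"rot":[0,0,0],"hand":0.5},{"linear":[0,0,0],"rot":[0,0,0],"hand":0.35},{"linear":[0,0,0],"rot":[0,0,0],"hand":0.2},{"linear":[0,0,0],"rot":[0,0,0],"hand":0.2},{"linear":[0,0,0],"rot":[0,0,0],"hand":0.2}]'
python3 - <<'E'
from h import *
st()
E
```

```text
clock: 7.82
tool_pos: [0.524, 0.0245, 0.0979]
orientation: [-0.3, 65.0, 94.1]
force: [0.8, 0.6, -1.4]
opening: 0.0233
{'clock': 7.825, 'joint_pos': [3.5272, 18.1527, -14.7707, -29.0142, -60.7171, 16.0966], 'tool_pos': [0.524, 0.0245, 0.0979], 'orientation': [-0.3205, 64.9717, 94.069], 'force': [0.7597, 0.5523, -1.3662], 'moment': [-1.5365, -0.2412, -0.1978], 'opening': 0.0233}
```

```bash
python3 -m crank '[{"linear":[0.012,0,0],"rot":[0,0,-1],"hand":0.1},{"linear":[0.012,0,0],"rot":[0,0,-1],"hand":0.1},{"linear":[0.012,-0.002,0],"rot":[0,0,-1],"hand":0.1},{"linear":[0.011,-0.003,0],"rot":[0,0,-1],"hand":0.1},{"linear":[0.011,-0.004,0],"rot":[0,0,-1],"hand":0.1},{"linear":[0.011,-0.005,0],"rot":[0,0,-1],"hand":0.1},{"linear":[0,0,0],"rot":[0,0,0],"hand":0.1}]'
python3 - <<'E'
from h import *
st()
plan(dr(0,0,.114),goalR(30,25),True)
E
```

```text
clock: 8.7
tool_pos: [0.5281, 0.0237, 0.0979]
orientation: [-0.3, 64.9, 63.2]
force: [0.8, -1.1, -3.7]
opening: 0.0228
{'clock': 8.7, 'joint_pos': [5.8451, 11.507, -23.9077, -30.532, -44.671, -12.235], 'tool_pos': [0.5281, 0.0237, 0.0979], 'orientation': [-0.2687, 64.9073, 63.2162], 'force': [0.757, -1.0634, -3.6899], 'moment': [-2.0258, 0.6891, -0.3165], 'opening': 0.0228}
flip 1 shift u [ 0.052 -0.022 -0.018] rot u [-2.000e-03  2.900e-02 -3.838e+00] tcp [0.5312 0.0224 0.0968]
flip -1 shift u [ 0.052 -0.022 -0.018] rot u [ -8.236 -11.23   29.383] tcp [0.5312 0.0224 0.0968]
cur [0.5281 0.0237 0.0979] F [ 0.8 -1.1 -3.7] open 0.0228 t 8.7 q [  5.8  11.5 -23.9 -30.5 -44.7 -12.2]
```

```bash
python3 -m crank '[{"linear":[0.01,-0.006,0],"rot":[0,0,-1],"hand":0.1},{"linear":[0.01,-0.006,0],"rot":[0,0,-1],"hand":0.1},{"linear":[0.01,-0.007,0],"rot":[0,0,-1],"hand":0.1},{"linear":[0.007,-0.006,0],"rot":[0,0,-0.8],"hand":0.1},{"linear":[0,0,0],"rot":[0,0,0],"hand":0.1}]'
python3 - <<'E'
from h import *
s=snap('wrist','w8')
plan(dr(0,0,.114),goalR(30,25),True)
plan(dr(0,0,.17),goalR(60,25),True)
plan(dr(0,0,.17),goalR(90,25),True)
E
```

```text
clock: 9.32
tool_pos: [0.5303, 0.0222, 0.0978]
orientation: [-0.2, 65.0, 44.5]
force: [0.9, -2.9, -1.3]
opening: 0.0227
flip 1 shift u [ 0.016  0.003 -0.018] rot u [ 0.013  0.001 -0.074] tcp [0.5312 0.0224 0.0968]
flip -1 shift u [ 0.016  0.003 -0.018] rot u [-10.839 -10.616  32.568] tcp [0.5312 0.0224 0.0968]
cur [0.5303 0.0222 0.0978] F [-1.  -2.8 -0.1] open 0.023 t 9.38 q [ 11.9   7.6 -31.3 -25.2 -32.3 -38. ]
flip 1 shift u [-0.043  0.039  0.916] rot u [1.300e-02 4.000e-03 5.926e+00] tcp [0.5277 0.0245 0.1528]
flip -1 shift u [-0.043  0.039  0.916] rot u [  6.77   11.45  -27.606] tcp [0.5277 0.0245 0.1528]
cur [0.5303 0.0222 0.0978] F [-1.  -2.8 -0.1] open 0.023 t 9.38 q [ 11.9   7.6 -31.3 -25.2 -32.3 -38. ]
flip 1 shift u [-0.113  0.04   0.916] rot u [1.2000e-02 7.0000e-03 1.1926e+01] tcp [0.5235 0.0246 0.1528]
flip -1 shift u [-0.113  0.04   0.916] rot u [  3.216  11.521 -22.281] tcp [0.5235 0.0246 0.1528]
cur [0.5303 0.0222 0.0978] F [-1.  -2.8 -0.1] open 0.023 t 9.38 q [ 11.9   7.6 -31.3 -25.2 -32.3 -38. ]
```

View pics/w8.png

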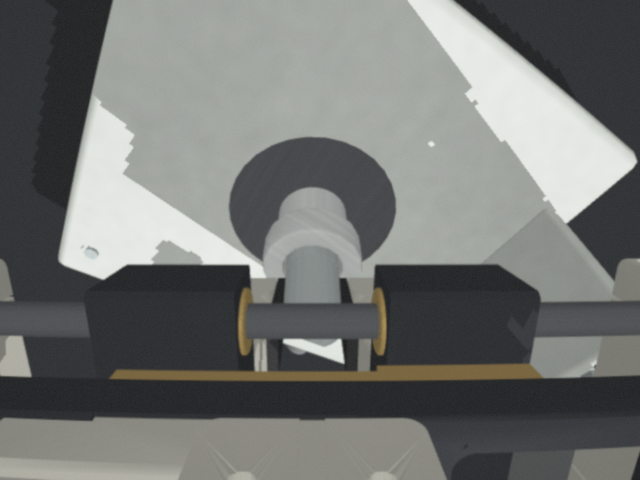

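```bash
python3 -m crank '[{"linear":[0,0,0],"rot":[0,0,0],"hand":0.4},{"linear":[0,0,0],"rot":[0,0,0],"hand":0.6},{"linear":[0,0,0.1],"rot":[0,0,0],"hand":0.6},{"linear":[0,0,0.2],"rot":[0,0,0.2],"hand":0.6},{"linear":[0,0,0.25],"rot":[0,0,1],"hand":0.6},{"linear":[-0.007,0.006,0.25],"rot":[0,0,1],"hand":0.6},{"linear":[-0.01,0.006,0.15],"rot":[0,0,1],"hand":0.6},{"linear":[-0.01,0.005,0.1],"rot":[0,0,1],"hand":0.6},{"linear":[-0.01,0.005,0],"rot":[0,0,1],"hand":0.6},{"linear":[-0.01,0.004,0],"rot":[0,0,1],"hand":0.6},{"linear":[-0.01,0.003,0],"rot":[0,0,1],"hand":0.6},{"linear":[-0.01,0.002,0],"rot":[0,0,1],"hand":0.6},{"linear":[-0.01,0.001,0],"rot":[0,0,1],"hand":0.6},{"linear":[-0.01,0,0],"rot":[0,0,1],"hand":0.6},{"linear":[-0.01,0,0],"rot":[0,0,1],"hand":0.6},{"linear":[0,0,0],"rot":[0,0,0],"hand":0.6}]'
python3 - <<'E'
from h import *
s=snap('wrist','w9'); crop(s,'w9c',230,120,400,250,4)
for p in [dr(0,0,.122),dr(0,0,.088)]: print(proj(s,p).round(1))
plan(dr(0,0,.114),goalR(90,25),True)
E
```

```text
clock: 11.38
tool_pos: [0.5279, 0.0225, 0.1778]
orientation: [-2.1, 64.8, 101.5]
force: [-0.6, 0.4, 0.7]
opening: 0.0527
[[321.3 215.4]]
[[321.2 183.5]]
flip 1 shift u [-0.071  0.035 -1.353] rot u [-0.071  0.173  0.186] tcp [0.5235 0.0246 0.0968]
flip -1 shift u [-0.071  0.035 -1.353] rot u [ -3.375  14.838 -32.526] tcp [0.5235 0.0246 0.0968]
cur [0.5278 0.0225 0.178 ] F [-0.4 -0.9  1.1] open 0.0531 t 11.43 q [  3.8  15.   -8.1 -26.2 -72.3  19. ]
```

View pics/w9c.png

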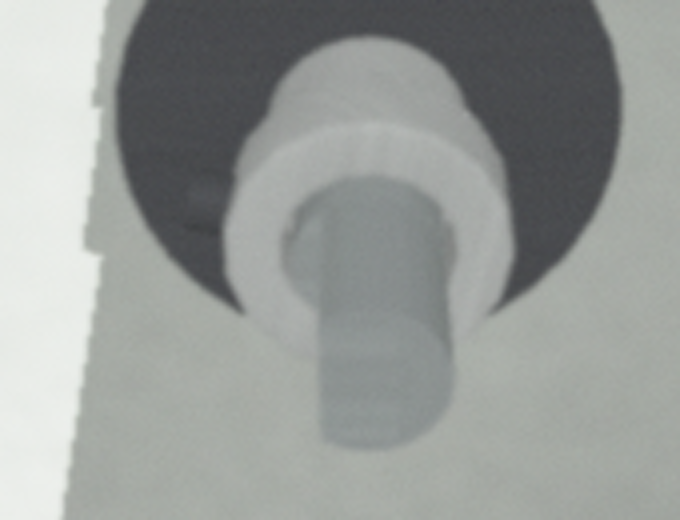

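```bash
python3 -m crank '[{"linear":[-0.03,0.01,-0.1],"rot":[-0.07,0.17,0.19],"hand":0.6},{"linear":[-0.03,0.01,-0.2],"rot":[0,0,0],"hand":0.6},{"linear":[-0.03,0,-0.2],"rot":[0,0,0],"hand":0.6},{"linear":[-0.02,0,-0.2],"rot":[0,0,0],"hand":0.6},{"linear":[0,0,-0.2],"rot":[0,0,0],"hand":0.6},{"linear":[0,0,-0.2],"rot":[0,0,0],"hand":0.6},{"linear":[0,0,-0.15],"rot":[0,0,0],"hand":0.6},{"linear":[0,0,0],"rot":[0,0,0],"hand":0.6}]'
python3 - <<'E'
from h import *
plan(dr(-.0025,0,.114),goalR(90,25),True)
E
```

```text
clock: 12.42
tool_pos: [0.5192, 0.0236, 0.0972]
orientation: [0.3, 65.0, 104.5]
force: [0.1, -1.3, -0.0]
opening: 0.0528
flip 1 shift u [ 0.032  0.006 -0.007] rot u [ 0.004 -0.028  0.021] tcp [0.5211 0.024  0.0968]
flip -1 shift u [ 0.032  0.006 -0.007] rot u [ -3.774  14.73  -32.597] tcp [0.5211 0.024  0.0968]
cur [0.5192 0.0236 0.0972] F [ 0.1 -1.3 -0. ] open 0.0528 t 12.43 q [  4.1  20.  -12.7 -27.3 -64.9  23.5]
```

```bash
python3 -m crank '[{"linear":[0.022,0.005,0],"rot":[0,0,0],"hand":0.4},{"linear":[0,0,0],"rot":[0,0,0],"hand":0.2},{"linear":[0,0,0],"rot":[0,0,0],"hand":0.1},{"linear":[0,0,0],"rot":[0,0,0],"hand":0.1},{"linear":[0,0,0],"rot":[0,0,0],"hand":0.1},{"linear":[0,0,0],"rot":[0,0,0],"hand":0.1}]'
python3 - <<'E'
from h import *
plan(dr(-.0025,0,.114),goalR(90,25),True); st()
E
```

```text
clock: 13.18
tool_pos: [0.5204, 0.0236, 0.0983]
orientation: [0.3, 65.0, 104.5]
force: [-1.2, -0.5, -0.9]
opening: 0.0186
flip 1 shift u [ 0.012  0.006 -0.026] rot u [ 0.007 -0.023  0.014] tcp [0.5211 0.024  0.0968]
flip -1 shift u [ 0.012  0.006 -0.026] rot u [ -3.771  14.727 -32.607] tcp [0.5211 0.024  0.0968]
cur [0.5204 0.0236 0.0983] F [-1.2 -0.5 -0.9] open 0.0186 t 13.18 q [  4.1  20.  -12.5 -27.3 -65.   23.5]
{'clock': 13.175, 'joint_pos': [4.068, 19.9967, -12.4884, -27.2911, -65.0063, 23.4501], 'tool_pos': [0.5204, 0.0236, 0.0983], 'orientation': [0.2835, 65.0074, 104.4574], 'force': [-1.1962, -0.4522, -0.9386], 'moment': [-1.5793, -0.1216, 0.0151], 'opening': 0.0186}
```

```bash
sed -i 's/^YAW=.*/YAW=14.27; AX=np.array([.5247,.0165])/' h.py
python3 -m crank '[{"linear":[0,0,0],"rot":[0,0,0],"hand":0.4},{"linear":[0,0,0],"rot":[0,0,0],"hand":0.6},{"linear":[0,0,0.15],"rot":[0,0,0],"hand":0.6},{"linear":[0,0,0.25],"rot":[0,0,0],"hand":0.6},{"linear":[0,0,0.3],"rot":[0,0,0],"hand":0.6},{"linear":[0,0,0.3],"rot":[0,0,0],"hand":0.7},{"linear":[0,0,0.2],"rot":[0,0,0],"hand":0.8},{"linear":[0,0,0],"rot":[0,0,0],"hand":0.8}]'
python3 - <<'E'
from h import *
s=snap('wrist','w10'); I=s['image'][:,:,::-1].copy()
import math
c=I[110:250,220:400]; c=cv2.resize(c,None,fx=4,fy=4,interpolation=cv2.INTER_CUBIC); c=cv2.convertScaleAbs(c,alpha=1.8,beta=-60)
cv2.imwrite('pics/w10c.png',c)
for a in(-20,-15,-10,-5,0,5):
    t=math.radians(a); print(a,((proj(s,dr(.029*math.cos(t),.029*math.sin(t),.079))[0]-[220,110])*4).round(0))
print(((proj(s,dr(0,0,.088))[0]-[220,110])*4).round(0),((proj(s,dr(0,0,.122))[0]-[220,110])*4).round(0))
st()
E
```

```text
clock: 14.18
tool_pos: [0.5217, 0.0237, 0.1778]
orientation: [-0.4, 65.1, 103.9]
force: [-0.7, -0.2, -1.4]
opening: 0.0694
-20 [192. 196.]
-15 [188. 210.]
-10 [186. 224.]
-5 [185. 238.]
0 [185. 252.]
5 [187. 266.]
[366. 281.] [366. 407.]
{'clock': 14.225, 'joint_pos': [4.3158, 14.9953, -8.2935, -25.7737, -72.9295, 18.9493], 'tool_pos': [0.5215, 0.0237, 0.1772], 'orientation': [-0.2551, 65.0622, 103.9715], 'force': [-0.7292, 0.1589, 0.8435], 'moment': [-1.3464, -0.2301, -0.0287], 'opening': 0.0696}
```

View pics/w10c.png

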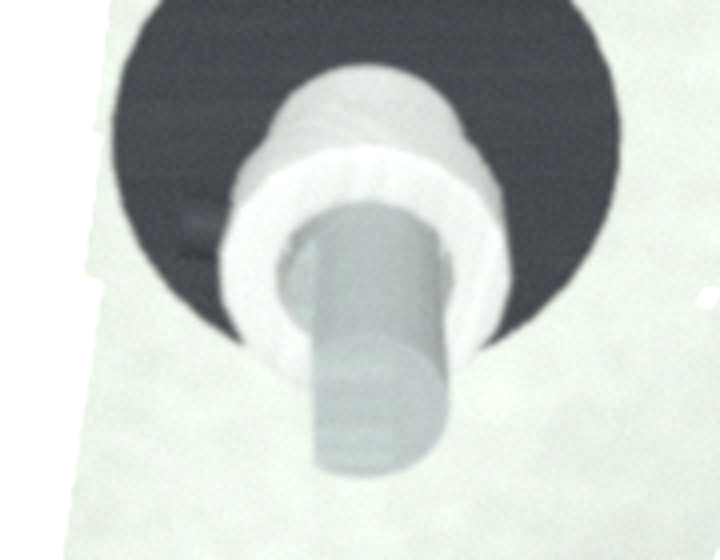

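```bash
python3 -m crank '[{"linear":[0.011,0.003,0],"rot":[0,0,-1],"hand":0.8},{"linear":[0.011,0.002,0],"rot":[0,0,-1],"hand":0.8},{"linear":[0.011,0.001,0],"rot":[0,0,-1],"hand":0.8},{"linear":[0.012,0,0],"rot":[0,0,-1],"hand":0.8},{"linear":[0.012,-0.001,0],"rot":[0,0,-1],"hand":0.8},{"linear":[0.012,-0.002,0],"rot":[0,0,-1],"hand":0.8},{"linear":[0.011,-0.003,0],"rot":[0,0,-1],"hand":0.8},{"linear":[0.011,-0.004,0],"rot":[0,0,-1],"hand":0.8},{"linear":[0.01,-0.005,0],"rot":[0,0,-1],"hand":0.8},{"linear":[0.01,-0.006,0],"rot":[0,0,-1],"hand":0.8},{"linear":[0.009,-0.007,0],"rot":[0,0,-1],"hand":0.8},{"linear":[0.009,-0.008,0],"rot":[0,0,-0.8],"hand":0.8},{"linear":[0,0,0],"rot":[0,0,0],"hand":0.8}]'
python3 - <<'E'
from h import *
plan(dr(0,0,.079),goalR(30,25),True)
s=snap('scene','s11'); crop(s,'s11c',260,200,360,280,7)
E
```

```text
clock: 15.85
tool_pos: [0.5229, 0.0216, 0.1657]
orientation: [2.2, 65.3, 45.2]
force: [0.4, 0.9, -0.2]
opening: 0.0703
flip 1 shift u [ 0.126  0.008 -1.733] rot u [-0.084 -0.179  0.218] tcp [0.5304 0.0221 0.0618]
flip -1 shift u [ 0.126  0.008 -1.733] rot u [ 10.658  10.554 -32.422] tcp [0.5304 0.0221 0.0618]
cur [0.5229 0.0216 0.1657] F [ 0.4  0.9 -0.2] open 0.0703 t 15.85 q [ 12.9   1.3 -28.9 -20.2 -40.3 -46.7]
```

View pics/s11c.png

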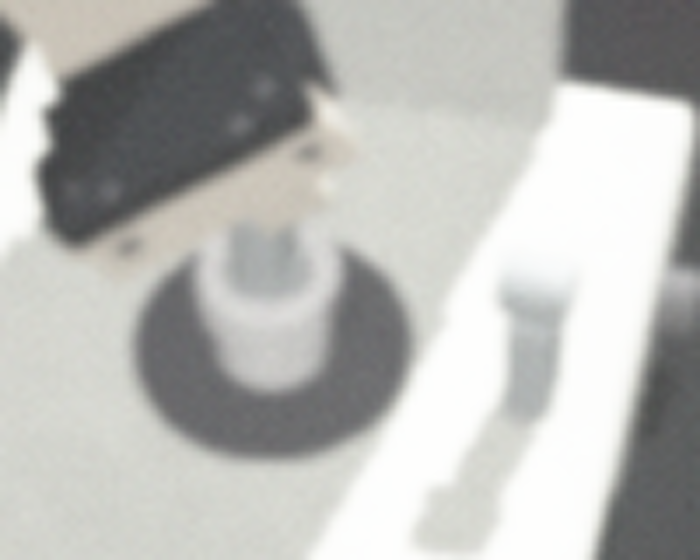

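```bash
python3 -m crank '[{"linear":[0.063,0.004,-0.05],"rot":[-0.04,-0.09,0.11],"hand":0.8},{"linear":[0.063,0.004,-0.1],"rot":[-0.04,-0.09,0.11],"hand":0.8},{"linear":[0,0,-0.2],"rot":[0,0,0],"hand":0.8},{"linear":[0,0,-0.2],"rot":[0,0,0],"hand":0.8},{"linear":[0,0,-0.2],"rot":[0,0,0],"hand":0.8},{"linear":[0,0,-0.2],"rot":[0,0,0],"hand":0.8},{"linear":[0,0,-0.2],"rot":[0,0,0],"hand":0.8},{"linear":[0,0,0],"rot":[0,0,0],"hand":0.8}]'
python3 - <<'E'
from h import *
plan(dr(0,0,.079),goalR(30,25),True)
s=snap('wrist','w12')
E
```

```text
clock: 16.9
tool_pos: [0.5308, 0.0214, 0.0897]
orientation: [0.1, 65.1, 44.6]
force: [-0.3, 0.3, 0.2]
opening: 0.0702
flip 1 shift u [-0.006  0.012 -0.465] rot u [ 0.011 -0.027 -0.041] tcp [0.5304 0.0221 0.0618]
flip -1 shift u [-0.006  0.012 -0.465] rot u [-10.827 -10.615  32.616] tcp [0.5304 0.0221 0.0618]
cur [0.5308 0.0214 0.0897] F [-0.3  0.3  0.2] open 0.0702 t 16.9 q [ 11.6   8.4 -31.4 -25.9 -31.6 -37.2]
```

View pics/w12.png

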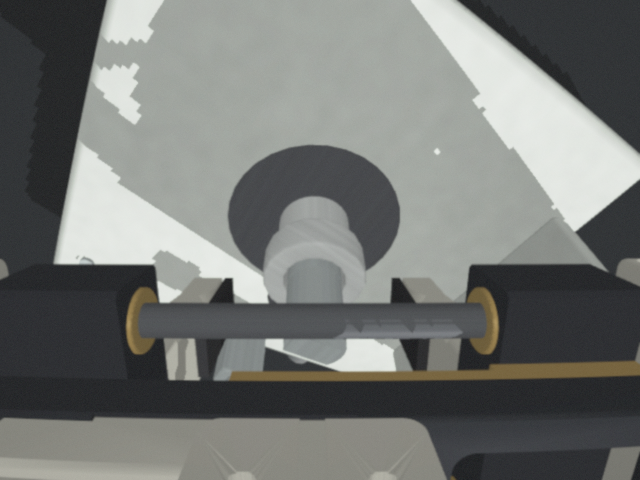

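```bash
python3 -m crank '[{"linear":[-0.006,0.012,-0.1],"rot":[0,0,0],"hand":0.8},{"linear":[0,0,-0.13],"rot":[0,0,0],"hand":0.8},{"linear":[0,0,-0.13],"rot":[0,0,0],"hand":0.8},{"linear":[0,0,-0.1],"rot":[0,0,0],"hand":0.8},{"linear":[0,0,0],"rot":[0,0,0],"hand":0.8}]'
python3 - <<'E'
from h import *
plan(dr(0,0,.079),goalR(30,25),True)
E
```

```text
clock: 17.58
tool_pos: [0.5314, 0.0224, 0.0618]
orientation: [-0.1, 65.0, 44.4]
force: [-0.3, 0.2, 0.0]
opening: 0.0701
flip 1 shift u [-0.016 -0.005 -0.001] rot u [ 0.008  0.005 -0.047] tcp [0.5304 0.0221 0.0618]
flip -1 shift u [-0.016 -0.005 -0.001] rot u [-10.866 -10.617  32.587] tcp [0.5304 0.0221 0.0618]
cur [0.5314 0.0224 0.0618] F [-0.3  0.2  0. ] open 0.0701 t 17.57 q [ 11.1  11.2 -31.9 -28.9 -28.7 -33.3]
```

```bash
python3 -m crank '[{"linear":[-0.016,-0.005,0],"rot":[0,0,0],"hand":0.7},{"linear":[0,0,0],"rot":[0,0,0],"hand":0.6},{"linear":[0,0,0],"rot":[0,0,0],"hand":0.45},{"linear":[0,0,0],"rot":[0,0,0],"hand":0.4},{"linear":[0,0,0],"rot":[0,0,0],"hand":0.4},{"linear":[0,0,0],"rot":[0,0,0],"hand":0.4}]'
python3 - <<'E'
from h import *
plan(dr(0,0,.079),goalR(30,25),True)
s=snap('wrist','w13'); s=snap('scene','s13'); crop(s,'s13c',260,200,360,280,7); st()
E
```

```text
clock: 18.32
tool_pos: [0.5305, 0.022, 0.0623]
orientation: [-0.2, 65.0, 44.4]
force: [-0.1, -0.2, 0.1]
opening: 0.0456
flip 1 shift u [-0.     0.001 -0.008] rot u [ 0.008  0.011 -0.048] tcp [0.5304 0.0221 0.0618]
flip -1 shift u [-0.     0.001 -0.008] rot u [-10.873 -10.617  32.581] tcp [0.5304 0.0221 0.0618]
cur [0.5305 0.022  0.0623] F [-0.1 -0.2  0.1] open 0.0456 t 18.32 q [ 11.1  11.1 -32.  -28.9 -28.7 -33.3]
{'clock': 18.425, 'joint_pos': [11.0637, 11.1002, -31.9703, -28.8908, -28.717, -33.2521], 'tool_pos': [0.5304, 0.022, 0.0623], 'orientation': [-0.1575, 64.988, 44.3654], 'force': [0.4022, 0.1377, -0.4684], 'moment': [-0.9916, 1.1847, -0.0556], 'opening': 0.0454}
```

View pics/w13.png

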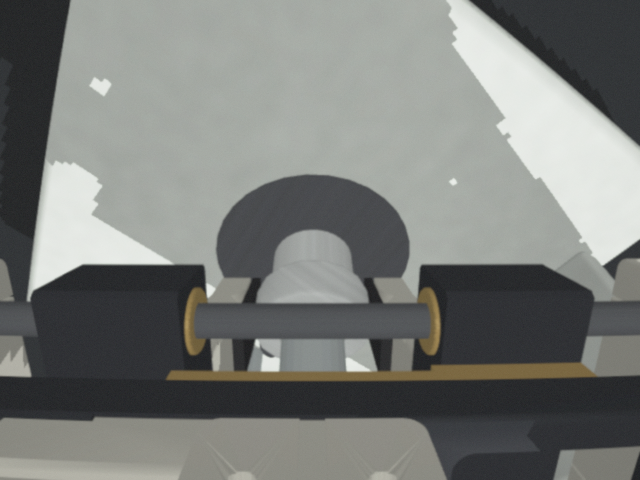

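View pics/s13c.png

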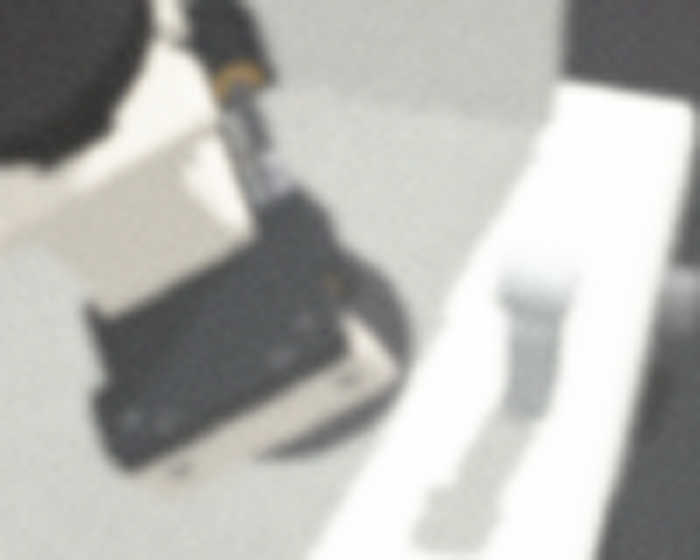

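```bash
python3 -m crank '[{"linear":[0,0,0.06],"rot":[0,0,0],"hand":0.3},{"linear":[0,0,0.08],"rot":[0,0,0],"hand":0.3},{"linear":[-0.004,0.004,0.08],"rot":[0,0,0.45],"hand":0.3},{"linear":[-0.004,0.004,0.08],"rot":[0,0,0.45],"hand":0.3},{"linear":[-0.004,0.003,0.06],"rot":[0,0,0.45],"hand":0.3},{"linear":[-0.004,0.003,0.03],"rot":[0,0,0.4],"hand":0.3},{"linear":[0,0,0],"rot":[0,0,0],"hand":0.3}]'
python3 - <<'E'
from h import *
plan(dr(0,0,.103),goalR(39,25),True)
s=snap('wrist','w14'); s=snap('scene','s14'); crop(s,'s14c',260,200,360,280,7); s=snap('side','d14'); crop(s,'d14c',270,190,390,280,6); st()
E
```

```text
clock: 19.3
tool_pos: [0.5294, 0.0229, 0.0884]
orientation: [-0.3, 65.0, 53.3]
force: [0.0, -0.5, -1.2]
opening: 0.0454
flip 1 shift u [ 0.002  0.    -0.043] rot u [ 0.01   0.024 -0.055] tcp [0.5295 0.0229 0.0858]
flip -1 shift u [ 0.002  0.    -0.043] rot u [ -9.089 -12.181  32.568] tcp [0.5295 0.0229 0.0858]
cur [0.5294 0.0229 0.0884] F [ 0.  -0.5 -1.2] open 0.0454 t 19.3 q [  8.3  10.2 -27.8 -29.5 -37.4 -23.4]
{'clock': 19.45, 'joint_pos': [8.3594, 10.2371, -27.8594, -29.4706, -37.3933, -23.4451], 'tool_pos': [0.5288, 0.0231, 0.0879], 'orientation': [-0.2171, 64.9941, 53.3339], 'force': [0.9979, -0.2664, -0.7005], 'moment': [-1.2356, 1.0084, 0.0298], 'opening': 0.0457}
```

View pics/w14.png

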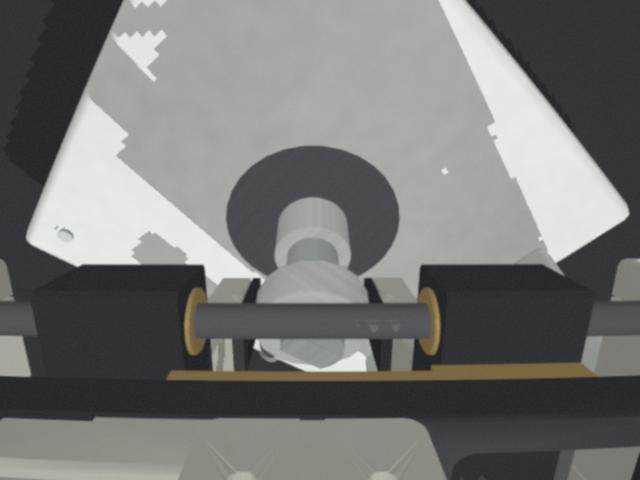

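View pics/s14c.png

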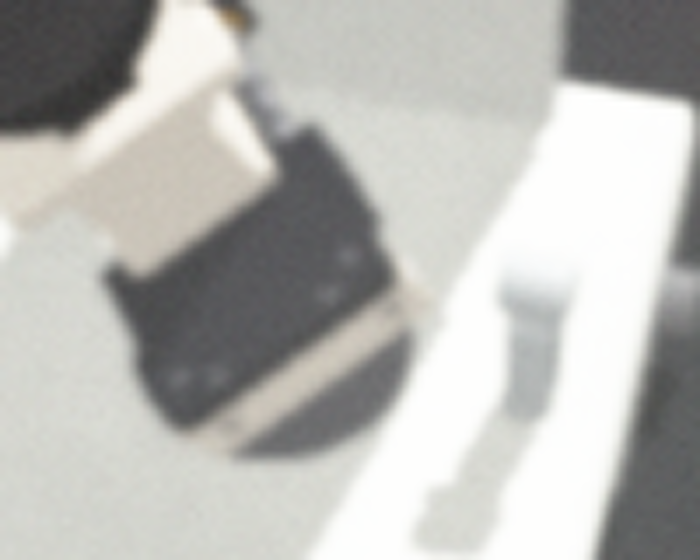

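View pics/d14c.png

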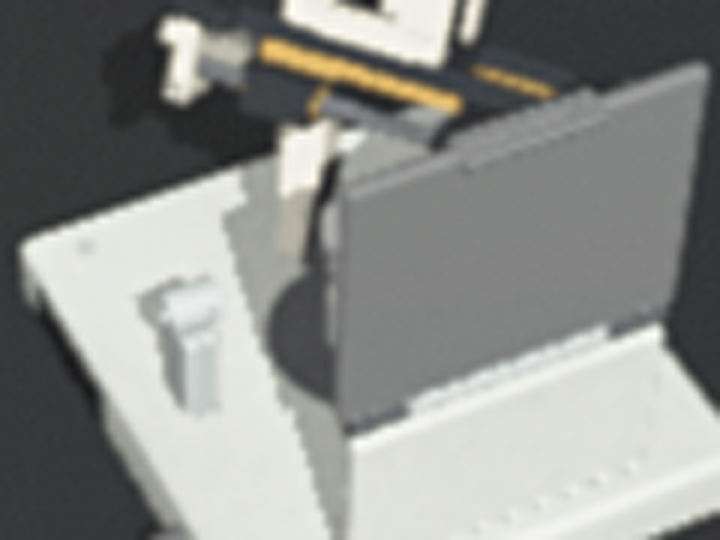

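```bash
python3 -m crank '[{"linear":[0.002,0,-0.025],"rot":[0,0,0],"hand":0.3},{"linear":[0,0,0],"rot":[0,0,0],"hand":0.3}]'
python3 - <<'E'
from h import *
import math
st()
s=snap('wrist','w15')
print((np.array(s['obs']['tool_pos'])+.019*np.array([-1,0,0])@np.eye(3)*0).round(4))
c=s['image'][325:375,240:390,::-1]; c=cv2.resize(c,None,fx=5,fy=5,interpolation=cv2.INTER_CUBIC); c=cv2.convertScaleAbs(c,alpha=1.3); cv2.imwrite('pics/w15c.png',c)
def sc(a,r=.029,dz=0,w=0):
    t=math.radians(a); return dr(r*math.cos(t)-w*math.sin(t),r*math.sin(t)+w*math.cos(t),.103+dz)
for a in(-6,-3,0,3,6): print(a,((proj(s,np.array([sc(a),sc(a,dz=.005),sc(a,w=.005),sc(a,w=-.005),sc(a,.023,.005)]))-[240,325])*5).round(0).tolist())
print('collar',((proj(s,np.array([dr(0,0,.112),dr(0,0,.122)]))-[240,325])*5).round())
d=snap('side','d15'); c=d['image'][195:240,310:340,::-1]; cv2.imwrite('pics/d15c.png',cv2.resize(c,None,fx=14,fy=14,interpolation=cv2.INTER_CUBIC))
for a in(-10,-5,0,5,10): print(a,((proj(d,np.array([sc(a),sc(a,.023)]))-[310,195])*14).round(0).tolist())
E
```

```text
clock: 19.7
tool_pos: [0.5286, 0.0233, 0.0861]
orientation: [-0.2, 65.0, 53.4]
force: [0.5, -0.4, -1.5]
opening: 0.0451
{'clock': 19.7, 'joint_pos': [8.3624, 10.3839, -27.9384, -29.5937, -37.2152, -23.3076], 'tool_pos': [0.5286, 0.0233, 0.0861], 'orientation': [-0.1649, 65.0143, 53.3637], 'force': [0.4869, -0.4315, -1.4627], 'moment': [-1.2699, 1.0104, 0.0325], 'opening': 0.0451}
[0.5286 0.0233 0.0861]
-6 [[118.0, 99.0], [113.0, 148.0], [161.0, 123.0], [74.0, 74.0], [159.0, 119.0]]
-3 [[132.0, 106.0], [127.0, 155.0], [176.0, 129.0], [86.0, 83.0], [170.0, 125.0]]
0 [[146.0, 113.0], [141.0, 162.0], [192.0, 134.0], [99.0, 91.0], [182.0, 131.0]]
3 [[160.0, 119.0], [156.0, 168.0], [207.0, 139.0], [112.0, 99.0], [193.0, 136.0]]
6 [[175.0, 125.0], [171.0, 174.0], [223.0, 143.0], [125.0, 106.0], [205.0, 141.0]]
collar [[353.  41.]
 [353. 153.]]
-10 [[156.0, 522.0], [188.0, 515.0]]
-5 [[161.0, 531.0], [192.0, 523.0]]
0 [[166.0, 541.0], [196.0, 530.0]]
5 [[173.0, 550.0], [202.0, 537.0]]
10 [[181.0, 559.0], [208.0, 544.0]]
```

View pics/w15c.png

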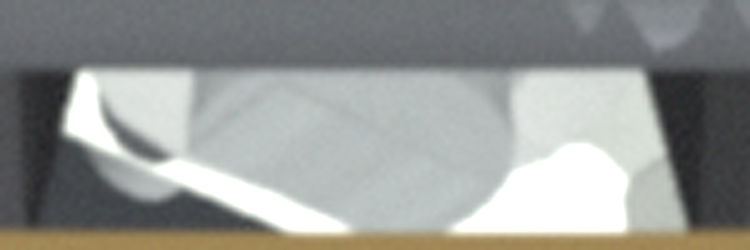

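View pics/d15c.png

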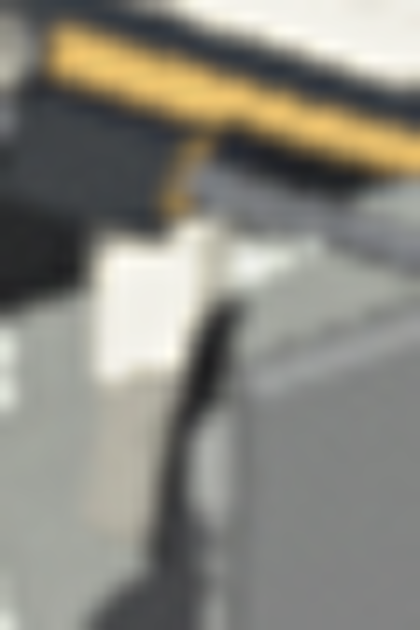

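Run:
```python
from h import *
import math
rows=[]
for f,(u0,v0,u1,v1) in(('w2',(255,85,345,140)),('w10',(250,125,350,205))):
    s=load(f); k=8 if f=='w2' else 7
    c=cv2.resize(s['image'][v0:v1,u0:u1,::-1],None,fx=k,fy=k,interpolation=cv2.INTER_CUBIC)
    c=cv2.convertScaleAbs(c,alpha=2.2,beta=-70)
    t=np.linspace(0,2*np.pi,90)
    # fit collar top rim centre from bright mask? use manual offset search: maximise gradient along rim
    g=cv2.GaussianBlur(cv2.cvtColor(s['image'],cv2.COLOR_RGB2GRAY),(0,0),1).astype(float)
    best=None
    for ox in np.arange(-.004,.0041,.0004):
        for oy in np.arange(-.004,.0041,.0004):
            tt=np.linspace(np.pi*0.6,np.pi*2.4,60) if f=='w2' else np.r_[np.linspace(math.radians(-60),math.radians(-25),20),np.linspace(math.radians(195),math.radians(240),20),np.linspace(math.radians(100),math.radians(160),15)]
            def ring(r): 
                P=np.array([dr(ox+r*math.cos(a),oy+r*math.sin(a),.088) for a in tt]); q=proj(s,P).astype(np.float32); return cv2.remap(g.astype(np.float32),q[:,:1],q[:,1:],cv2.INTER_LINEAR)
            v=(ring(.0218)-ring(.0242)).mean()
            if best is None or v>best[0]: best=(v,ox,oy)
    print(f,best); _,ox,oy=best
    for i,a in enumerate((-14,-9,-4)):
        d=c.copy(); b=math.radians(a)
        for z,col in((.084,(0,0,255)),(.074,(255,0,0)),):
          pass
        P=[]
        # cylinder silhouettes: two end circles
        for r in(.023,.029):
            q=[dr(ox+r*math.cos(b)-.005*math.cos(p)*math.sin(b),oy+r*math.sin(b)+.005*math.cos(p)*math.cos(b),.079+.005*math.sin(p)) for p in t]
            uv=(proj(s,np.array(q))-[u0,v0]+.5)*k; cv2.polylines(d,[uv.astype(int)],True,(0,0,255),1)
        w=d[:, :int(d.shape[1]*.5)]
        rows.append(w)
    cv2.imwrite(f'pics/ov_{f}.png',cv2.resize(np.hstack(rows),None,fx=.75,fy=.75) if sum(r.shape[1] for r in rows)>800 else np.hstack(rows)); rows=[]
```

```text
w2 (np.float32(69.873116), np.float64(0.0008000000000000021), np.float64(0.0004000000000000019))
w10 (np.float32(35.85934), np.float64(0.0004000000000000019), np.float64(-0.004))
```

View pics/ov_w2.png

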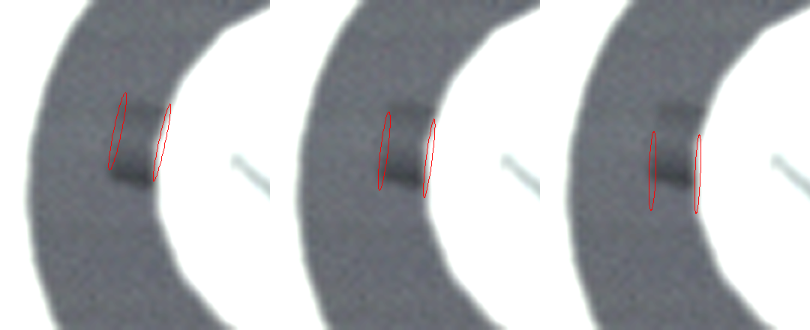

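View pics/ov_w10.png

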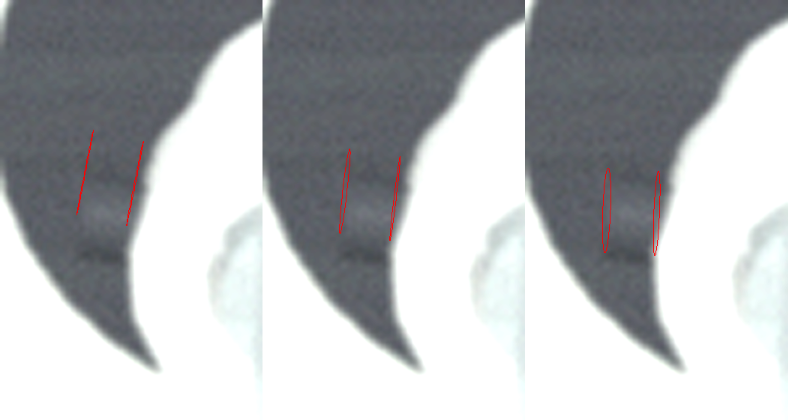

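Run:
```python
from h import *
import math
for f,(u0,v0,u1,v1) in(('w9',(270,140,310,190)),('w10',(260,140,300,190))):
    s=load(f); k=8; rows=[]
    c=cv2.resize(s['image'][v0:v1,u0:u1,::-1],None,fx=k,fy=k,interpolation=cv2.INTER_CUBIC); c=cv2.convertScaleAbs(c,alpha=2.6,beta=-100)
    t=np.linspace(0,2*np.pi,90)
    for a in(-13,-8):
        d=c.copy(); b=math.radians(a)
        for r in(.023,.029):
            q=[dr(r*math.cos(b)-.005*math.cos(p)*math.sin(b),r*math.sin(b)+.005*math.cos(p)*math.cos(b),.079+.005*math.sin(p)) for p in t]
            cv2.polylines(d,[((proj(s,np.array(q))-[u0,v0]+.5)*k).astype(int)],True,(0,0,255),1)
        for z in(.088,.070):
            q=[dr(.023*math.cos(p),.023*math.sin(p),z) for p in t]
            cv2.polylines(d,[((proj(s,np.array(q))-[u0,v0]+.5)*k).astype(int)],True,(0,200,0),1)
        rows.append(d)
    cv2.imwrite(f'pics/o2_{f}.png',np.hstack(rows))
```

```text
(no output)
```

View pics/o2_w9.png

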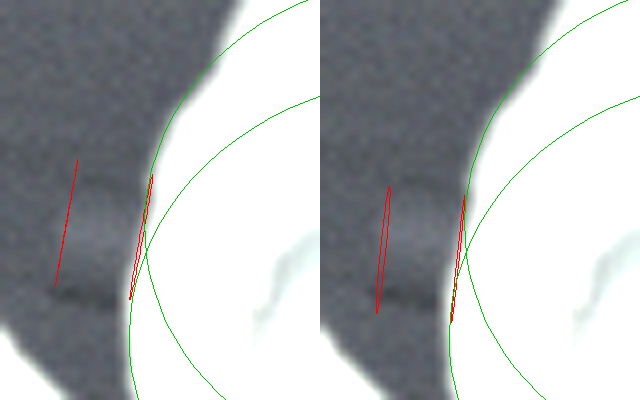

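View pics/o2_w10.png

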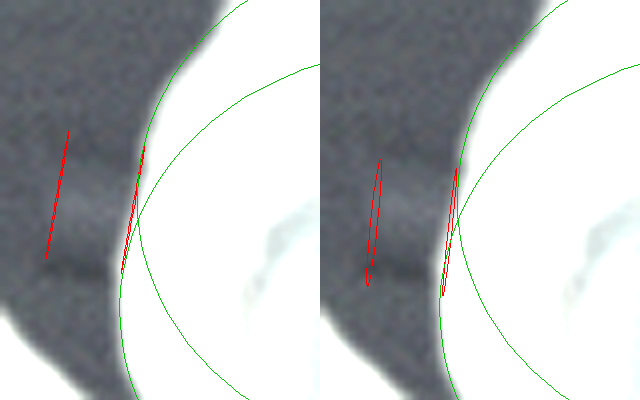

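```bash
python3 - <<'E'
from h import *
plan(dr(0,0,.103),goalR(40.1,25),True)
E
python3 -m crank '[{"linear":[0.006,0,0],"rot":[0,0,0.2],"hand":0.3},{"linear":[0,0,0],"rot":[0,0,0],"hand":0.3},{"linear":[0,0,0],"rot":[0,0,0],"hand":0.3}]'
python3 - <<'E'
from h import *
plan(dr(0,0,.103),goalR(40.1,25),True)
cover('side','d16',(250,150,420,310)); snap('scene','s16'); st()
E
```

```text
flip 1 shift u [ 0.011 -0.004 -0.008] rot u [0.01  0.012 0.171] tcp [0.5294 0.023  0.0858]
flip -1 shift u [ 0.011 -0.004 -0.008] rot u [  8.936  12.235 -32.493] tcp [0.5294 0.023  0.0858]
cur [0.5287 0.0232 0.0862] F [-0.5  0.4 -1.9] open 0.0452 t 19.8 q [  8.4  10.4 -27.9 -29.6 -37.2 -23.3]
clock: 20.18
tool_pos: [0.5292, 0.0233, 0.0862]
orientation: [-0.2, 65.0, 54.4]
force: [0.7, 0.2, -0.3]
opening: 0.0453
flip 1 shift u [ 0.004 -0.004 -0.007] rot u [ 0.011  0.012 -0.044] tcp [0.5294 0.023  0.0858]
flip -1 shift u [ 0.004 -0.004 -0.007] rot u [ -8.845 -12.352  32.586] tcp [0.5294 0.023  0.0858]
cur [0.5292 0.0233 0.0862] F [ 0.7  0.2 -0.3] open 0.0453 t 20.18 q [  8.   10.7 -27.5 -29.8 -38.  -21.9]
side cover angle 89.82 n 1568 normal [0.001 1.    0.003] y@.135 0.1112
{'clock': 20.275, 'joint_pos': [8.011, 10.6472, -27.4551, -29.8382, -37.9515, -21.8791], 'tool_pos': [0.5291, 0.0233, 0.0862], 'orientation': [-0.1918, 65.0081, 54.4183], 'force': [0.8557, -1.0566, -1.3297], 'moment': [-1.2279, 0.9705, 0.0394], 'opening': 0.0452}
```

View pics/s16.png

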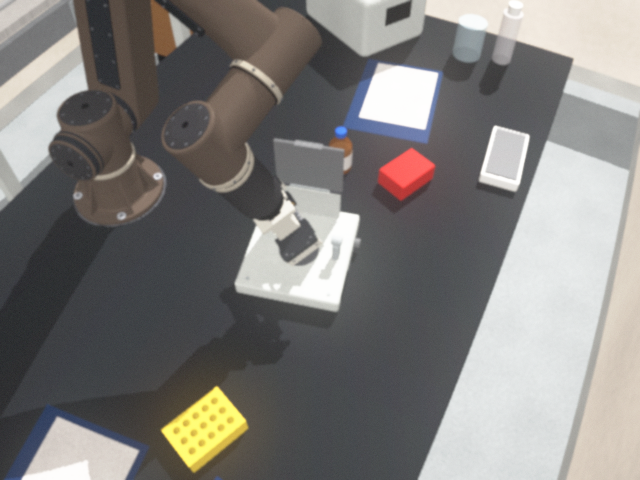

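```bash
python3 - <<'E'
from h import *
import math
s=snap('wrist','w17'); u0,v0,u1,v1,k=240,325,390,375,5
c=cv2.convertScaleAbs(cv2.resize(s['image'][v0:v1,u0:u1,::-1],None,fx=k,fy=k,interpolation=cv2.INTER_CUBIC),alpha=1.6,beta=-100)
o=[c]
for a in(-6,0,6):
    b=math.radians(a); d=c.copy(); h=math.acos(7/12)
    t=np.r_[np.linspace(b+h,b+2*np.pi-h,80)]
    q=[dr(.012*math.cos(p),.012*math.sin(p),.122) for p in t]
    cv2.polylines(d,[((proj(s,np.array(q))-[u0,v0]+.5)*k).astype(int)],True,(0,0,255),1)
    P=[dr(.029*math.cos(b)-.005*math.cos(p)*math.sin(b),.029*math.sin(b)+.005*math.cos(p)*math.cos(b),.103+.005*math.sin(p)) for p in np.linspace(0,6.28,60)]
    cv2.polylines(d,[((proj(s,np.array(P))-[u0,v0]+.5)*k).astype(int)],True,(0,160,0),1)
    o.append(d)
cv2.imwrite('pics/o17.png',np.vstack(o)[:,:][:, :])
E
python3 -c "
import cv2;i=cv2.imread('pics/o17.png');cv2.imwrite('pics/o17s.png',cv2.resize(i,(450,600)))"
```

```text
(no output)
```

View pics/o17s.png

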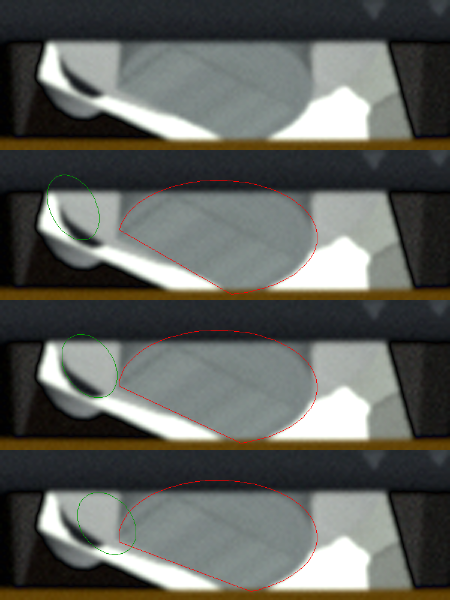

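Run:
```python
from h import *
import math
s=load('w17'); u0,v0,u1,v1,k=270,336,350,374,10
c=cv2.convertScaleAbs(cv2.resize(s['image'][v0:v1,u0:u1,::-1],None,fx=k,fy=k,interpolation=cv2.INTER_CUBIC),alpha=1.8,beta=-130)
d=c.copy()
for a,col in((-4,(255,0,0)),(0,(0,0,255)),(4,(0,160,0))):
    b=math.radians(a); h=math.acos(7/12)
    q=[dr(.012*math.cos(p),.012*math.sin(p),.122) for p in(b+h,b-h)]
    e=((proj(s,np.array(q))-[u0,v0]+.5)*k).astype(int); cv2.line(d,tuple(map(int,e[0])),tuple(map(int,e[1])),col,1)
cv2.imwrite('pics/o18.png',cv2.resize(np.vstack([c,d]),None,fx=.78,fy=.78))
```

```text
(no output)
```

View pics/o18.png

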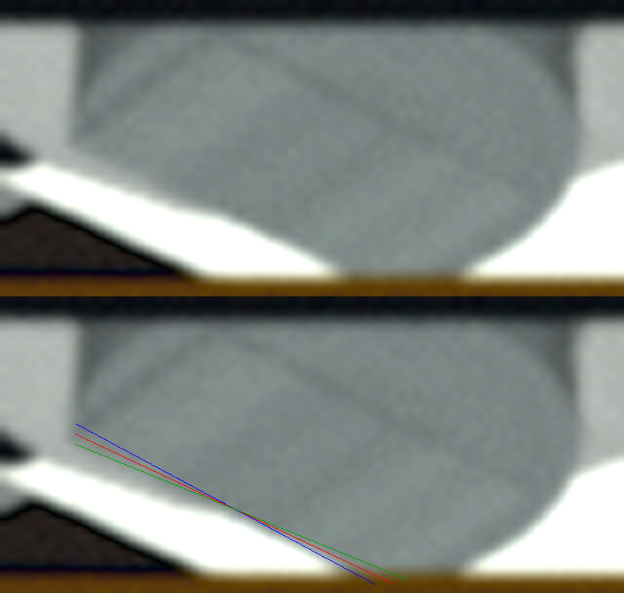

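Run:
```python
from h import *
st(); print(ticket.close_job())
```

```text
{'clock': 20.325, 'joint_pos': [8.0128, 10.645, -27.4566, -29.8378, -37.9505, -21.8792], 'tool_pos': [0.5291, 0.0233, 0.0862], 'orientation': [-0.1957, 65.0074, 54.4163], 'force': [0.7808, -0.5725, -0.6445], 'moment': [-1.3036, 0.9705, 0.0122], 'opening': 0.0454}
the job is handed in; nothing more can be done
None
```

The job is handed in at 20.3 s of the 58 s allowed, with the gripper still holding the collar at the guide tube's height. The hand-in gave no verdict, so everything below is from my own measurements.

**What I did:** I pushed the cover upright and pinched the shaft top to turn it about 50° clockwise. I then pinched it again square across the flat to align it. Last, I gripped the collar, raised it about 24 mm and turned it 10° so its screw points at the tube.

**Last checks:**
- **Cover:** it measures 89.8° in the side camera.
- **Shaft flat:** when pinched square, the jaws read 18.6 mm, which matches the 19 mm across the flat, and they were within about 0.2° of the tube direction. A later look past the gripper suggested the flat may be 2–3° off. That view is partly hidden, so I trusted the pinch.
- **Collar:** its centre is about 103 mm above the bench and within 1 mm of the estimated axis. The 45.4 mm grip opening matches the 46 mm collar.
- **Screw:** its visible tip matches a screw pointing straight at the tube, to about ±3°. The gripper hid most of it at the end, so this rests partly on earlier pictures, which gave 9–11° of needed turn.
- **Forces and bystanders:** tool forces stayed at a few newtons in every reading. The rack, bottle and box look unmoved in the scene picture.

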